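# Read in a batch of tool holders on the indexing turntable

### The arm

A 6-joint arm with a two-finger parallel gripper is mounted at the origin on the work surface. World frame = base frame: x ahead of the robot, y to its left, z up, the work surface at z = 0. Lengths are in m, angles in rad, forces in N, time in s.
With the tool pointing down it reaches from about 0.35 to 0.85 m from the base axis. Payload 8.1 kg.
Tool frame: the origin (TCP) lies on the centre line of the jaws, within the pads' length; the fingertips stand robot.tips_ahead ahead of it and the grasp point (between the pads) lies 6 mm ahead of it (robot.tips_ahead is the distance from the TCP to the fingertips, in m); z points along the fingers, y is the line along which they close (so a half turn about z gives the same grasp; the last joint's range is limited). The gripper opens to 93 mm and grips with 3 to 60 N. Pads are 15 mm wide; open, the fingers measure 128 mm over their backs; the gripper's body (75 mm by 188 mm) begins 65 mm behind the grasp point.
Start: joints at [-1.215, 0.13, 1.488, -0, 1.523, -0.085], TCP at [0.256, -0.543, 0.208] pointing down, gripper open.
Joint ranges: [-2.96, 2.96], [-0.89, 2.26], [0.02, 2.5], [-1.34, 4.48], [0, 2.73], [-2.66, 2.66]. Speed limits (rad/s): [2.39, 2.39, 2.79, 3.14, 3.14, 3.14].

### API

Orientations are given as a rotation vector (axis times angle).
In Python, from plant import robot gives the robot as it stands.
- The arm moves only by the tool apply_moves, never from a script. Its arguments are lists of equal length, an entry for each row: "delta_pos": the shift along the tool's x, y, z in cm, a list of three; "twist": the turn about the tool's z in rad. A call has 1 to 8 rows; each row shifts and turns the commanded pose from where the row before left it, along the tool's axes as they then stand; what a row does not reach is not made up. A row lasts 1/8 s, in which the tool goes at most 62.5 mm and 10.7 degrees, less where a joint would pass 70% of its speed; a pose out of reach is approached as far as the arm can. A call with a gripper value outside its range is refused whole. "gripper" is the finger opening in cm, from 0 to 9.3, set as the call begins (left out, the last holds). The fingers move at their own pace and stop on an object; "squeeze" is the grip in N (left out, the last holds). Time passes only in rows, so rows that do not move let the fingers close. It gives the time, the measured TCP pose, the force, the opening and the grip force at its end, in the units of the state.
- robot.read_state(): the state, without advancing time (a new reading comes with each control period).
- robot.read_camera(name): name is "scene" or "side" or "wrist"; returns a dict with "frame" (400x640x3 uint8, red, green, blue), "vertical_fov" (degrees; the focal length in pixels is half the picture's height over the tangent of half this angle, whatever the lens; pixels are square), "cx", "cy" (the principal point, pixels), "R" (3x3) and "t" (3): a world point X has camera coordinates R X + t. Camera axes: x right, y down, z forward; pixel columns grow to the right and rows downward; lengths in m; the calibration is good to about 2 mm. A picture is of the moment at which its call begins. There is no depth.
- robot.close_job(): hands the job in; it is judged then, once.
The state is a dict: "t": time; "q": joint angles; "dq": joint speeds; "joint_torque": joint torques, N m; "tool_pos": TCP position; "orientation": TCP orientation; "force": force on the tool from outside, world axes, zero at the start; "wrist_torque": the same for the moment, N m; "opening": finger opening in m; "gripper_force": force on a finger pad.
Only numpy, scipy, OpenCV 4.12 (cv2) and the standard library are available. Lean on these libraries where they do the work, as an engineer would, in place of code of your own. Each camera call takes 0.05 s, during which the arm holds its last target. There are 200 camera calls.

### The job

Read in the batch of stubby stud-topped tool holders: stand each one in a sleeve of the turntable and press it down until it is fully home, then turn the table until the middle sleeve clicks into place straight in front of the code reader, and squeeze the reader's trigger fully and let it go. Then turn the table, still loaded, back to its loading position (middle sleeve on the robot's side) and stand all the holders upright in the white tray, leaving the other things on the bench alone.

Things in the scene. Friction and masses are not known exactly. Their poses are not given: they have to be found in the camera images.
- holderA: stubby steel tool holder of the batch (all alike, two or three present), 98 mm tall: 48 mm collet nut (0 to 30 mm up), 54 mm flange (30 to 42), taper narrowing from 38 to 18 mm (42 to 74) and on top a cylindrical pull stud 22 mm across (74 to 98), the place to grip. Origin: centre of its underside, z up along it. 0.25 to 0.5 kg
- holderB: stubby steel tool holder of the batch (all alike, two or three present), 98 mm tall: 48 mm collet nut (0 to 30 mm up), 54 mm flange (30 to 42), taper narrowing from 38 to 18 mm (42 to 74) and on top a cylindrical pull stud 22 mm across (74 to 98), the place to grip. Origin: centre of its underside, z up along it. 0.25 to 0.5 kg
- holderC: stubby steel tool holder of the batch (all alike, two or three present), 98 mm tall: 48 mm collet nut (0 to 30 mm up), 54 mm flange (30 to 42), taper narrowing from 38 to 18 mm (42 to 74) and on top a cylindrical pull stud 22 mm across (74 to 98), the place to grip. Origin: centre of its underside, z up along it. 0.25 to 0.5 kg
- nest0 (a point): sleeve 0 of the turntable, an upright steel ring 57 mm inside, 67 mm outside, rim 26 mm above this point: the sleeve's centre, where the underside of a fully home holder stands. A tight pad inside first holds a holder 8 mm proud (flange 12 mm above the rim); a push of 12 to 16 N drives it down (flange 4 mm above the rim) and it stays down
- nest1 (a point): sleeve 1 of the turntable, an upright steel ring 57 mm inside, 67 mm outside, rim 26 mm above this point: the sleeve's centre, where the underside of a fully home holder stands. A tight pad inside first holds a holder 8 mm proud (flange 12 mm above the rim); a push of 12 to 16 N drives it down (flange 4 mm above the rim) and it stays down. Middle sleeve
- nest2 (a point): sleeve 2 of the turntable, an upright steel ring 57 mm inside, 67 mm outside, rim 26 mm above this point: the sleeve's centre, where the underside of a fully home holder stands. A tight pad inside first holds a holder 8 mm proud (flange 12 mm above the rim); a push of 12 to 16 N drives it down (flange 4 mm above the rim) and it stays down
- axis (a point): centre of the turntable's upper face: aluminium disc 244 mm across, top 44 mm above the bench. It turns about the vertical through this point
- turn (a joint): turntable angle, rad, growing clockwise seen from above. It clicks into detents at 0 (loading position: sleeve 1 on the robot's side of the axis, the post on the far side), 0.785, 1.571 (reading position: sleeve 1 straight in front of the reader's window) and 2.356. Moving it takes up to 10 N at the post
- post (a point): top centre of the turntable's upright steel turning post, 16 mm across, 60 mm tall, 105 mm from the axis, across the axis from sleeve 1
- trigger (a joint): reader trigger, rad: 0 at rest, 0.22 fully squeezed, sprung back by itself (about 6 to 7 N at the tip when fully squeezed)
- trigger_tip (a point): point on the trigger's outer face, 48 mm up the 62 mm blade. The trigger is a 22 mm wide, 10 mm thick grey blade hinged at its foot, on the window side of the grip, leaning outwards at rest
- reader_grip (a point): code reader fixed upside down beside the turntable: grey head, top 96 mm above the bench, window towards the table; black pistol grip 34 mm wide, 30 thick, standing up to 178 mm. Point: 150 mm above the bench, midway between the grip's back and the squeezed trigger's front, 46 mm apart (60 at rest). Own y axis points away from the table: squeeze along y, trigger on the -y side
- tray: white open tray 120 x 240 x 18 mm (long side along its y), walls 4 mm, floor 4 mm; fixed; origin at the centre of its underside
- tray_in (a point): centre of the tray's inner floor, 4 mm above the bench, axes as the tray's
- chuck: bystander: a plain-nosed chuck, 54 mm across the flange, 108 mm tall, whose upper half is a thick straight 38 mm cylinder without a stud; often stands among the batch
- mouse: bystander: black computer mouse, 100 x 60 x 32 mm
- wrench: bystander: steel wrench, 180 mm
- oil: bystander: bottle, 56 mm across, 150 mm tall
- marker: bystander: green marker pen, 14 x 120 mm
- gauge: bystander: round aluminium setting gauge, 60 mm across, 25 mm tall
- collets: bystander: blue collet case, 110 x 70 x 35 mm
There are look-alikes about, which are no part of the job. Leave any orange or yellow look-alike of the holderA alone. Leave any pink or yellow look-alike of the holderB alone.

How it is judged:
On the way, in this order (a step that is already met when the one before it is completed fails the run):
1. every tool holder of the batch stands in a sleeve of the turntable, pressed fully home (z of each of holderA, holderB, holderC in the frame of axis below 0.0055 m and angle between each of holderA, holderB, holderC's own z axis and vertical below 0.12 rad and (horizontal distance between holderA and nest0 below 0.01 m or horizontal distance between holderA and nest1 below 0.01 m or horizontal distance between holderA and nest2 below 0.01 m) and (horizontal distance between holderB and nest0 below 0.01 m or horizontal distance between holderB and nest1 below 0.01 m or horizontal distance between holderB and nest2 below 0.01 m) and (horizontal distance between holderC and nest0 below 0.01 m or horizontal distance between holderC and nest1 below 0.01 m or horizontal distance between holderC and nest2 below 0.01 m)), for 0.2 s.
2. the turntable is turned to the reading detent with the holders still home (all of step 1 and value of joint turn between 1.52 and 1.62 rad), for 0.3 s.
3. the reader's trigger is squeezed fully, the table at the reading detent and the holders home (all of step 2 and value of joint trigger above 0.18 rad), for 0.15 s.
4. the trigger is let go (value of joint trigger below 0.04 rad), for 0.2 s.
5. the turntable is turned back to the loading detent, the holders still in their sleeves (all of step 1 and value of joint turn below 0.06 rad), for 0.3 s.
At the end, for the whole second after the job is handed in: every holder present stands upright (within 7 deg), released and at rest on the floor of the white tray, the turntable is in its loading detent (within 0.06 rad) and the trigger is released (x of holderA in the frame of tray_in between -0.056 and 0.056 m and y of holderA in the frame of tray_in between -0.116 and 0.116 m and z of each of holderA, holderB, holderC in the frame of tray_in below 0.006 m and angle between each of holderA, holderB, holderC's own z axis and vertical below 0.12 rad and linear speed of each of holderA, holderB, holderC below 0.02 m/s and x of holderB in the frame of tray_in between -0.056 and 0.056 m and y of holderB in the frame of tray_in between -0.116 and 0.116 m and x of holderC in the frame of tray_in between -0.056 and 0.056 m and y of holderC in the frame of tray_in between -0.116 and 0.116 m and value of joint turn below 0.06 rad and value of joint trigger below 0.04 rad); the robot touches nothing.
It fails at once if a bystander is displaced by more than 4 cm (distance of any of chuck, mouse, wrench, oil, marker, gauge, collets from where it was at the start of the episode above 0.04 m).
Of holderA, holderB, holderC only 2 to 3 are there at a start; the rules pass over those that are not, and their reading is None.
At some moment in a run one of holderA, holderB, holderC may be knocked a few centimetres aside while the robot is not near it.
It also fails if it takes over 210 s, if anything falls off the work surface, if the arm or the gripper's body presses on something with over 40 N, if the wrist force passes 120 N, or if a joint passes its speed limit or range.

## Working session

There is one attempt and no reset: what is moved stays moved. The work goes in short steps, Python scripts to look and compute and a tool call to move; the robot and the scene stay as the last step left them, time stands still between calls to the robot, and variables do not carry over. Pictures are saved under pics/ and viewed, at most 14 in all, crops included, and the job is handed in when it is done.

Besides the shell and the picture viewer there is one more tool, called after "Call:" as name(argument=value, ...), one argument or row to a line, values as JSON. apply_moves: Moves the arm, as the interface text tells. Its arguments: {"type":"object","properties":{"delta_pos":{"type":"array"},"twist":{"type":"array"},"gripper":{"type":"number"},"squeeze":{"type":"number"}},"required":["delta_pos","twist"]}

```bash
ls; mkdir -p pics
cat > h.py <<'E'
from plant import robot
import numpy as np, cv2
from scipy.spatial.transform import Rotation as Ro
def cam(n):
    c=robot.read_camera(n); c['f']=c['frame'].shape[0]/2/np.tan(np.radians(c['vertical_fov'])/2); c['R']=np.array(c['R']);c['t']=np.array(c['t']); return c
def save(c,name): cv2.imwrite('pics/'+name,cv2.cvtColor(np.asarray(c['frame']),cv2.COLOR_RGB2BGR))
def ray(c,u,v):
    d=c['R'].T@np.array([(u-c['cx'])/c['f'],(v-c['cy'])/c['f'],1]); return -c['R'].T@c['t'],d
def plane(c,u,v,z):
    o,d=ray(c,u,v); return o+d*(z-o[2])/d[2]
def proj(c,X):
    p=c['R']@np.asarray(X,float)+c['t']; return c['f']*p[0]/p[2]+c['cx'],c['f']*p[1]/p[2]+c['cy']
def tri(obs):
    A=np.zeros((3,3));b=np.zeros(3)
    for c,u,v in obs:
        o,d=ray(c,u,v);d=d/np.linalg.norm(d);P=np.eye(3)-np.outer(d,d);A+=P;b+=P@o
    X=np.linalg.solve(A,b); return X
def st():
    s=robot.read_state();print({k:np.round(s[k],3).tolist() for k in('t','tool_pos','orientation','force','opening','gripper_force','q')});return s
def totool(dw):
    s=robot.read_state();return Ro.from_rotvec(s['orientation']).inv().apply(dw)*100
E
python3 - <<'E'
from h import *
import pickle
s=st();print(robot.tips_ahead)
print(Ro.from_rotvec(s['orientation']).as_matrix().round(3).tolist())
D={}
for n in('scene','side','wrist'):
    c=cam(n);D[n]=c;save(c,n+'0.png');print(n,c['f'],(-c['R'].T@c['t']).round(3),c['R'][2].round(2),c['cx'],c['cy'])
pickle.dump(D,open('d0.pkl','wb'))
E
```

```text
pics
{'t': 0.0, 'tool_pos': [0.256, -0.542, 0.206], 'orientation': [-3.064, -0.686, 0.0], 'force': [0.004, 0.023, -0.287], 'opening': 0.093, 'gripper_force': 0.0, 'q': [-1.215, 0.131, 1.489, -0.0, 1.523, -0.085]}
0.025
[[0.904, 0.427, -0.001], [0.427, -0.904, 0.002], [0.0, -0.002, -1.0]]
scene 384.7379877127856 [ 1.055 -0.812  0.886] [-0.41  0.64 -0.64] 320.9430137300382 199.01360961372427
side 421.99990018050863 [-0.134  0.766  1.179] [ 0.45 -0.53 -0.71] 321.83163514789726 198.78869369325676
wrist 288.29367645394825 [ 0.325 -0.51   0.384] [-0.25 -0.11 -0.96] 317.9558406666402 201.75208927083318
```

View pics/scene0.png

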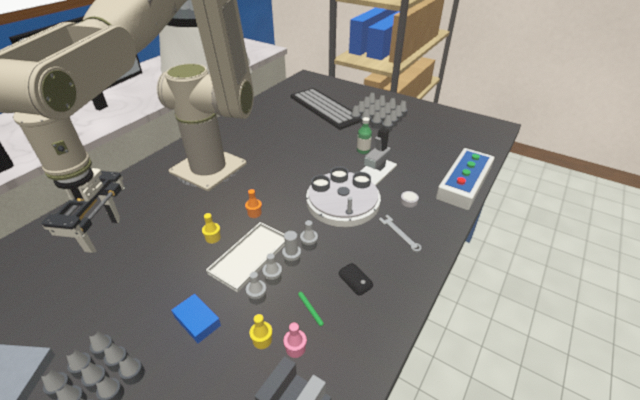

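View pics/side0.png

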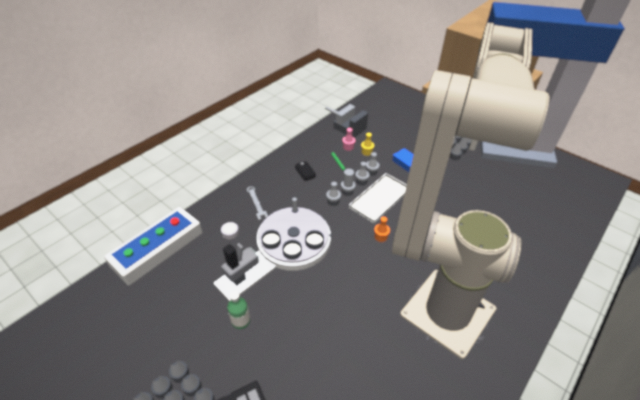

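The scene view shows four grey pieces in a row: (255,287), (272,266), (291,246; thick top, looks like the chuck) and (309,234). It also shows coloured look-alikes at yellow (211,229), orange (254,205), yellow (261,332) and pink (295,340). The turntable is at (343,195), the reader at (378,155) and the tray at (250,255). In the side view the same grey row is at (372,162), (362,173), (348,180) and (334,190). I'll check the choice in one crop.

Run:
```python
from h import *
a=cv2.imread('pics/scene0.png');b=cv2.imread('pics/side0.png')
f=lambda i,x,y,w,h:cv2.resize(i[y:y+h,x:x+w],(400,300),interpolation=cv2.INTER_CUBIC)
cv2.imwrite('pics/crop1.png',np.vstack([np.hstack([f(a,220,215,120,90),f(a,295,125,120,90)]),np.hstack([f(b,315,140,80,60),f(b,210,190,140,105)])]))
import pickle
D=pickle.load(open('d0.pkl','rb'));S,T=D['scene'],D['side']
for n,z,ps,pt in[('h1',.098,(255,275),(373,155)),('h2',.098,(271,254),(362,166)),('chuck',.108,(291,234),(348,172)),('h3',.098,(309,223),(334,182)),('post',.104,(349,201),(295,200)),('hub',.05,(343,191),(293,232)),('grip',.178,(381,130),(231,250))]:
    print(n,tri([(S,*ps),(T,*pt)]).round(3),plane(S,*ps,z).round(3),plane(T,*pt,z).round(3))
```

```text
h1 [ 0.565 -0.367  0.093] [ 0.569 -0.37   0.098] [ 0.561 -0.362  0.098]
h2 [ 0.556 -0.286  0.092] [ 0.558 -0.291  0.098] [ 0.554 -0.279  0.098]
chuck [ 0.566 -0.207  0.108] [ 0.565 -0.207  0.108] [ 0.566 -0.207  0.108]
h3 [ 0.577 -0.135  0.1  ] [ 0.577 -0.133  0.098] [ 0.577 -0.137  0.098]
post [0.624 0.024 0.094] [0.63  0.013 0.104] [0.618 0.031 0.104]
hub [0.555 0.11  0.047] [0.556 0.105 0.05 ] [0.554 0.112 0.05 ]
grip [0.567 0.355 0.174] [0.57  0.347 0.178] [0.565 0.358 0.178]
```

View pics/crop1.png

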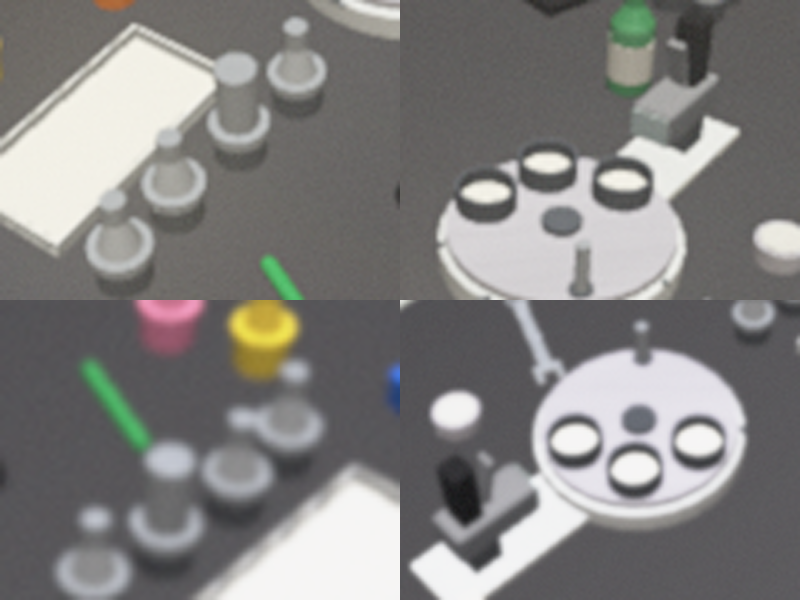

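The crop confirms it: the holders with a slim stud are the pieces at scene (255,287), (272,266) and (309,234), so there are three. The thick plain one at (291,246) is the chuck. The post sits at crop (583,255) and the sleeves lie opposite it, so the table seems to start turned.

Run:
```python
from h import *
import pickle
D=pickle.load(open('d0.pkl','rb'));S,T=D['scene'],D['side']
s=lambda x,y:(295+(x-400)*.3,125+y*.3)
t=lambda x,y:(210+(x-400)*.35,190+(y-300)*.35)
P={}
for n,z,a,b in[('nA',.070,(486,190),(698,440)),('nB',.070,(547,162),(635,469)),('nC',.070,(623,181),(575,439)),('hub',.05,(562,218),(640,418)),('post',.104,(584,245),(641,326)),('gripTop',.178,(697,20),(455,465)),('trigTop',.165,(678,44),(485,460)),('oil',.15,(633,-25),None)]:
    ps=s(*a); m=[plane(S,*ps,z)]; 
    if b: pt=t(*b); m+=[plane(T,*pt,z),tri([(S,*ps),(T,*pt)])]
    P[n]=m[-1]; print(n,*[x.round(3) for x in m])
h=P['hub']
for n in('nA','nB','nC','post','gripTop'):
    d=P[n]-h;print(n,np.hypot(d[0],d[1]).round(3),np.degrees(np.arctan2(d[1],d[0])).round(1))
# tray
for c,n in((S,'S'),(T,'T')):
    m=(c['frame'].min(2)>200).astype(np.uint8); k,l,stt,cen=cv2.connectedComponentsWithStats(m)
    for i in range(1,k):
        if stt[i,4]>400:
            cn=max(cv2.findContours((l==i).astype(np.uint8),0,2)[0],key=cv2.contourArea)
            print(n,cen[i].round(),stt[i,4]); q=cv2.approxPolyDP(cn,6,True)[:,0]; print([ (p.tolist(),plane(c,*p,.012)[:2].round(3).tolist()) for p in q][:8])
```

```text
nA [0.478 0.085 0.07 ] [0.466 0.098 0.07 ] [0.471 0.094 0.062]
nB [0.506 0.162 0.07 ] [0.492 0.178 0.07 ] [0.499 0.173 0.06 ]
nC [0.591 0.176 0.07 ] [0.576 0.193 0.07 ] [0.584 0.188 0.06 ]
hub [0.556 0.11  0.05 ] [0.553 0.107 0.05 ] [0.555 0.108 0.05 ]
post [0.627 0.026 0.104] [0.622 0.03  0.104] [0.625 0.028 0.101]
gripTop [0.583 0.347 0.178] [0.576 0.355 0.178] [0.579 0.354 0.174]
trigTop [0.579 0.311 0.165] [0.566 0.325 0.165] [0.573 0.322 0.157]
oil [0.453 0.448 0.15 ]
nA 0.085 -170.1
nB 0.086 130.7
nC 0.085 69.9
post 0.106 -48.8
gripTop 0.247 84.3
S [21.  4.] 460
[([0, 13], [-3.074, 0.647]), ([62, 0], [-3.07, 1.176]), ([0, 0], [-3.55, 0.866])]
S [260.  50.] 500
[([245, 39], [-0.905, 1.248]), ([251, 64], [-0.56, 0.911]), ([284, 48], [-0.563, 1.248])]
S [121. 104.] 3398
[([159, 57], [-1.127, 0.686]), ([141, 63], [-1.136, 0.559]), ([142, 75], [-0.975, 0.442]), ([104, 91], [-0.963, 0.193]), ([108, 108], [-0.769, 0.084]), ([99, 112], [-0.768, 0.035]), ([89, 102], [-0.909, 0.072]), ([71, 116], [-0.843, -0.062])]
S [ 16. 149.] 1465
[([13, 114], [-1.096, -0.201]), ([0, 115], [-1.138, -0
[... 4518 characters left out ...]
1, -0.089]), ([483, 301], [-0.066, -0.1]), ([486, 308], [-0.084, -0.084]), ([464, 330], [-0.068, 0.028]), ([439, 329], [-0.01, 0.075])]
T [ 15. 306.] 729
[([23, 289], [1.058, 0.827]), ([0, 303], [1.059, 0.896]), ([4, 324], [0.976, 0.916]), ([35, 305], [0.971, 0.828])]
T [569. 340.] 779
[([561, 322], [-0.277, -0.189]), ([550, 342], [-0.275, -0.103]), ([577, 359], [-0.352, -0.103]), ([586, 337], [-0.35, -0.189])]
T [556. 366.] 891
[([549, 346], [-0.277, -0.089]), ([537, 369], [-0.277, 0.0]), ([565, 386], [-0.352, -0.004]), ([575, 363], [-0.351, -0.087])]
T [540. 389.] 631
[([523, 397], [-0.277, 0.099]), ([553, 399], [-0.34, 0.051]), ([560, 390], [-0.346, 0.015]), ([535, 372], [-0.276, 0.012])]
```

Call:
apply_moves(
  delta_pos=[
    [4.6,-0.75,-0.7],
    [4.6,-0.75,-0.7],
    [4.6,-0.75,-0.7],
    [4.6,-0.75,-0.7],
    [4.6,-0.75,-0.7],
    [4.6,-0.75,-0.7],
    [4.6,-0.75,-0.7],
    [4.6,-0.75,-0.7],
  ],
  twist=[0,0,0,0,0,0,0,0],
  gripper=5,
)

```text
t: 1.15
tool_pos: [0.5642, -0.3302, 0.2633]
orientation: [-3.065, -0.687, 0.001]
force: [-0.7, -0.9, 0.2]
opening: 0.0499
gripper_force: 0.0
```

Call:
apply_moves(
  delta_pos=[
    [0,0,0],
    [0,0,0],
    [0,0,0],
    [0,0,0],
    [0,0,0],
    [0,0,0],
    [0,0,0],
    [0,0,0],
  ],
  twist=[-0.14,-0.14,-0.14,-0.14,-0.14,-0.14,-0.14,-0.15],
)

```text
t: 2.15
tool_pos: [0.5631, -0.3312, 0.263]
orientation: [-2.215, -2.226, 0.0]
force: [-0.9, -0.1, 0.7]
opening: 0.0496
gripper_force: 0.0
```

Run:
```python
from h import *
import pickle
s=st();c=cam('wrist');save(c,'w1.png');pickle.dump(c,open('w1.pkl','wb'))
print((-c['R'].T@c['t']).round(3),c['R'].round(2).tolist())
for X in[(.565,-.367,.098),(.556,-.286,.098),(.577,-.135,.098)]:print(proj(c,X))
```

```text
{'t': 2.15, 'tool_pos': [0.563, -0.331, 0.263], 'orientation': [-2.215, -2.226, 0.0], 'force': [-0.901, -0.134, 0.734], 'opening': 0.05, 'gripper_force': 0.0, 'q': [-0.61, 0.261, 1.24, 0.0, 1.641, -0.615]}
[ 0.564 -0.256  0.44 ] [[1.0, 0.0, -0.0], [0.0, -0.96, 0.27], [0.0, -0.27, -0.96]]
(np.float64(318.8441978689895), np.float64(212.9532672963499))
(np.float64(311.51759938044063), np.float64(147.08911296371457))
(np.float64(331.6682253115729), np.float64(-1.5807736132090895))
```

View pics/w1.png

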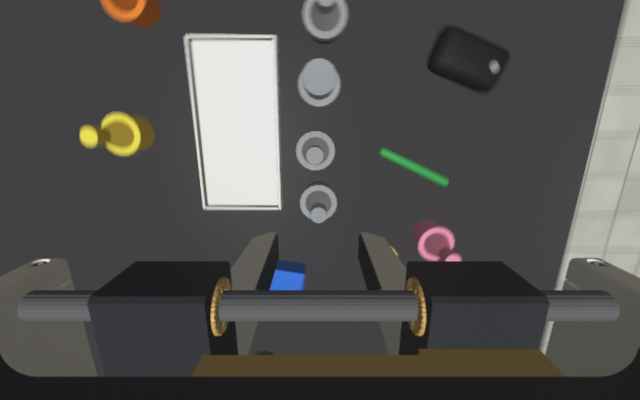

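The wrist view shows stud tops at about (319,214), (314,155) and (326,0), with the chuck at (319,78). I'll refine by contours.

```bash
cat >> h.py <<'E'
def circ(c,u,v,r,win=None):
    """circle near (u,v) of radius about r px: best Hough circle in the window"""
    win=win or int(2.2*r);K=4
    g=cv2.cvtColor(np.asarray(c['frame']),cv2.COLOR_RGB2GRAY);u0,v0=int(u)-win,max(int(v)-win,0)
    p=cv2.resize(g[v0:int(v)+win,u0:u0+2*win],None,fx=K,fy=K,interpolation=cv2.INTER_CUBIC)
    h=cv2.HoughCircles(cv2.GaussianBlur(p,(0,0),2),cv2.HOUGH_GRADIENT,1,10,param1=60,param2=8,minRadius=int(r*K*.8),maxRadius=int(r*K*1.25))
    return [] if h is None else [((q[0]+.5)/K-.5+u0,(q[1]+.5)/K-.5+v0,q[2]/K) for q in h[0][:3]]
E
python3 - <<'E'
from h import *
import pickle
c=pickle.load(open('w1.pkl','rb'))
for u,v in((319,214),(314.5,155)):
    for q in circ(c,u,v,9): print(np.round(q,1),plane(c,q[0],q[1],.098).round(4))
    for q in circ(c,u,v-5,19): print(' fl',np.round(q,1),plane(c,q[0],q[1],.042).round(4))
E
```

```text
[318.  214.8   7.9] [ 0.564  -0.3694  0.098 ]
[316.  202.8  11.1] [ 0.5614 -0.3538  0.098 ]
[320.  202.8  11.1] [ 0.5664 -0.3538  0.098 ]
 fl [318.8 202.2  17.7] [ 0.565 -0.369  0.042]
 fl [320.8 203.8  15.4] [ 0.5679 -0.3712  0.042 ]
 fl [315.2 203.   15.9] [ 0.56   -0.3702  0.042 ]
[314.2 155.5   8.8] [ 0.5592 -0.2958  0.098 ]
[314.2 147.8  11.1] [ 0.5592 -0.2867  0.098 ]
[312.  150.2  10.8] [ 0.5566 -0.2897  0.098 ]
 fl [314.8 150.   19.6] [ 0.5592 -0.2948  0.042 ]
 fl [317.5 152.2  16.6] [ 0.5629 -0.2978  0.042 ]
 fl [317.5 149.   16.7] [ 0.5629 -0.2935  0.042 ]
```

Call:
apply_moves(
  delta_pos=[
    [-1.9,0.1,1.0],
    [-1.9,0.05,3.0],
    [0,0,4.0],
    [0,0,4.0],
    [0,0,3.0],
    [0,0,1.5],
    [0,0,0.6],
    [0,0,0],
  ],
  twist=[0,0,0,0,0,0,0,0],
)

```text
t: 3.2
tool_pos: [0.5651, -0.3699, 0.0932]
orientation: [2.222, 2.22, 0.0]
force: [0.4, 0.2, -0.4]
opening: 0.0499
gripper_force: 0.0
```

Call:
apply_moves(
  delta_pos=[
    [0,0,0],
    [0,0,0],
    [0,0,0],
    [0,0,0],
    [0,0,0],
    [0,0,0],
  ],
  twist=[0,0,0,0,0,0],
  gripper=0.5,
  squeeze=40,
)

```text
t: 3.95
tool_pos: [0.5647, -0.3693, 0.0925]
orientation: [-2.221, -2.221, 0.0]
force: [0.1, -0.2, 0.4]
opening: 0.0051
gripper_force: 0.0
```

Run:
```python
from h import *
import pickle
c=cam('wrist');S=cam('scene');T=cam('side')
pickle.dump((c,S,T),open('w2.pkl','wb'))
f=lambda i,x,y,w,h,W:cv2.resize(cv2.cvtColor(i['frame'],cv2.COLOR_RGB2BGR)[y:y+h,x:x+w],(W,300),interpolation=cv2.INTER_CUBIC)
cv2.imwrite('pics/x2.png',np.vstack([f(c,160,100,320,120,800),np.hstack([f(S,220,215,120,90,400),f(T,315,140,80,60,400)])]))
```

```text
(no output)
```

View pics/x2.png

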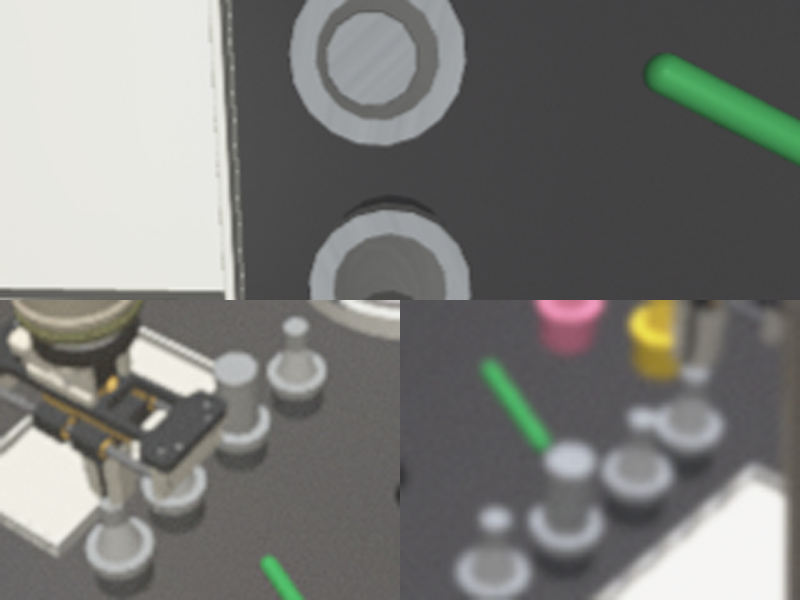

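Run:
```python
from h import *
import pickle
c,S,T=pickle.load(open('w2.pkl','rb'))
st()
for z in(.067,.098):
    X=(.5647,-.3693,z);a=proj(S,X);b=proj(T,X);print(z,((a[0]-220)/.3,(a[1]-215)/.3+300),(400+(b[0]-315)/.2,(b[1]-140)/.2+300))
print(plane(c,308.8,123.2,.098),plane(c,311,122.5,.042),(-c['R'].T@c['t']).round(3),c['R'].round(3).tolist())
a=plane(c,160+390*.4,100+280*.4,.042);print(a)
```

```text
{'t': 4.1, 'tool_pos': [0.565, -0.369, 0.092], 'orientation': [-2.221, -2.221, 0.0], 'force': [0.53, 0.522, 0.995], 'opening': 0.005, 'gripper_force': 0.0, 'q': [-0.655, 0.403, 1.38, 0.0, 1.359, -0.655]}
0.067 (np.float64(117.43655915321446), np.float64(522.6244957179715)) (np.float64(688.4081083452165), np.float64(398.28372953629173))
0.098 (np.float64(113.07146998081598), np.float64(497.5210996783036)) (np.float64(692.0566740043544), np.float64(368.6877255288431))
[ 0.56028818 -0.29556305  0.098     ] [ 0.56024563 -0.29556639  0.042     ] [ 0.566 -0.294  0.27 ] [[1.0, -0.0, -0.0], [-0.0, -0.962, 0.272], [-0.0, -0.272, -0.962]]
[ 0.56389027 -0.36715566  0.042     ]
```

Run:
```python
from h import *
import pickle
c,S,T=pickle.load(open('w2.pkl','rb'))
f=lambda i,x,y,w,h,W,H:cv2.resize(cv2.cvtColor(i['frame'],cv2.COLOR_RGB2BGR)[y:y+h,x:x+w],(W,H),interpolation=cv2.INTER_CUBIC)
cv2.imwrite('pics/x3.png',np.hstack([f(S,225,225,66,99,400,600),np.vstack([f(T,345,130,52,39,400,300),f(c,220,180,200,150,400,300)])]))
tip=(.5647,-.3693,.067);print(proj(c,tip),proj(c,(.5647,-.3693,.098)))
```

```text
(np.float64(316.8664084423023), np.float64(224.9569214824815)) (np.float64(316.6851288051587), np.float64(241.75356996339602))
```

View pics/x3.png

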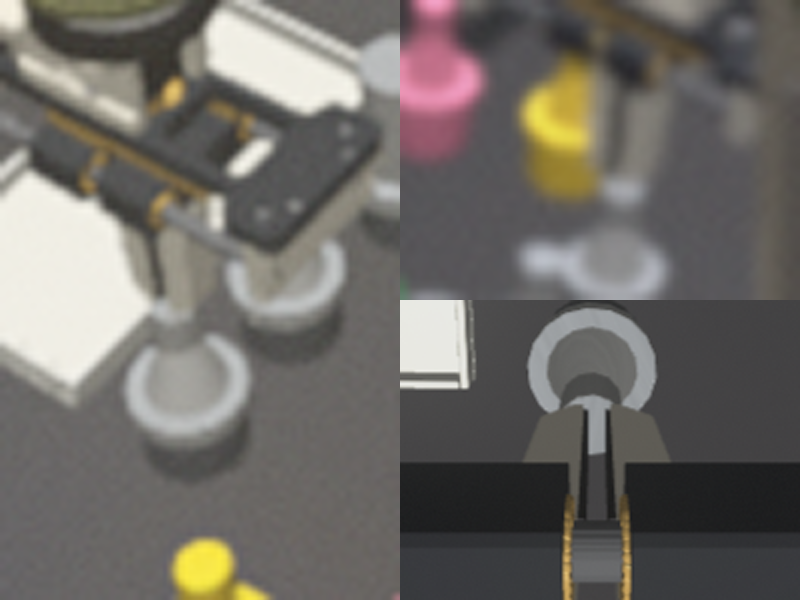

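The fingertips closed just above the stud top; the stud is visible between them at crop (595,425). In practice the tips stand about 3 cm higher than the stated tips_ahead implies. I'll open, go lower and close gently to check.

Call:
apply_moves(
  delta_pos=[
    [0,0,0],
    [0,0,0],
    [0,0,0],
    [0,0,0.5],
    [0,0,0.5],
    [0,0,0.5],
    [0,0,0],
  ],
  twist=[0,0,0,0,0,0,0],
  gripper=5,
)

```text
t: 4.97
tool_pos: [0.5642, -0.3691, 0.0766]
orientation: [-2.22, -2.22, 0.0]
force: [0.5, -0.3, -0.3]
opening: 0.05
gripper_force: 0.0
```

Call:
apply_moves(
  delta_pos=[
    [0,0,0],
    [0,0,0],
    [0,0,0],
    [0,0,0],
    [0,0,0],
  ],
  twist=[0,0,0,0,0],
  gripper=1,
  squeeze=8,
)

```text
t: 5.6
tool_pos: [0.5647, -0.3695, 0.0778]
orientation: [2.221, 2.221, -0.0]
force: [-1.5, -0.1, 1.2]
opening: 0.0218
gripper_force: 8.0
```

Run:
```python
from h import *
import pickle
s=st();print(robot.tips_ahead, s.keys(), dir(robot)[-12:])
c=cam('wrist');S=cam('scene');pickle.dump((c,S),open('w3.pkl','wb'))
f=lambda i,x,y,w,h,W,H:cv2.resize(cv2.cvtColor(i['frame'],cv2.COLOR_RGB2BGR)[y:y+h,x:x+w],(W,H),interpolation=cv2.INTER_CUBIC)
cv2.imwrite('pics/x4.png',np.hstack([f(S,225,235,66,50,400,300),f(c,220,180,200,150,400,300)]))
```

```text
{'t': 5.6, 'tool_pos': [0.565, -0.369, 0.078], 'orientation': [2.221, 2.221, -0.0], 'force': [-1.496, -0.131, 1.234], 'opening': 0.022, 'gripper_force': 8.007, 'q': [-0.655, 0.416, 1.391, -0.0, 1.335, -0.655]}
0.025 dict_keys(['t', 'q', 'dq', 'joint_torque', 'tool_pos', 'orientation', 'force', 'wrist_torque', 'gripper_force', 'opening']) ['__reduce__', '__reduce_ex__', '__repr__', '__setattr__', '__sizeof__', '__str__', '__subclasshook__', '__weakref__', 'close_job', 'read_camera', 'read_state', 'tips_ahead']
```

View pics/x4.png

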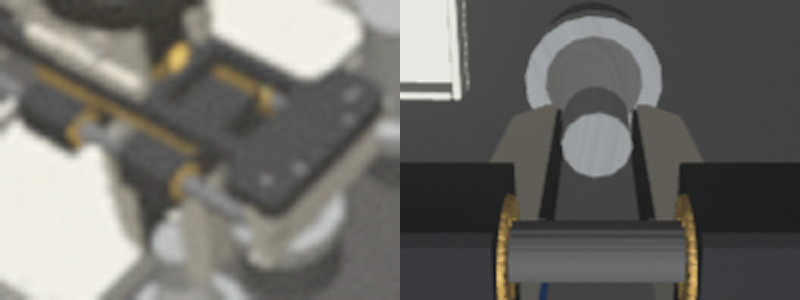

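Call:
apply_moves(
  delta_pos=[
    [0,0,0],
    [0,0,0.4],
    [0,0,0.4],
    [0,0,0],
  ],
  twist=[0,0,0,0],
  gripper=4,
)

```text
t: 6.2
tool_pos: [0.5643, -0.369, 0.0686]
orientation: [-2.221, -2.221, 0.0]
force: [-0.9, -0.2, 0.0]
opening: 0.04
gripper_force: 0.0
```

Call:
apply_moves(
  delta_pos=[
    [0,0,0],
    [0,0,0],
    [0,0,0],
    [0,0,0],
    [0,0,0],
  ],
  twist=[0,0,0,0,0],
  gripper=0.5,
  squeeze=45,
)

```text
t: 6.82
tool_pos: [0.5647, -0.3695, 0.0697]
orientation: [2.221, 2.221, -0.0]
force: [-1.0, -0.0, 1.1]
opening: 0.0208
gripper_force: 45.0
```

Call:
apply_moves(
  delta_pos=[
    [0,0,-2.0],
    [0,0,-5.0],
    [0,0,-5.0],
    [0,0,-5.0],
    [3,0,-1],
    [4.5,-0.5,0],
    [4.5,-0.5,0],
    [4.5,-0.5,0],
  ],
  twist=[0,0,0,0,0,0,0,0],
)

```text
t: 7.82
tool_pos: [0.5495, -0.2029, 0.2508]
orientation: [2.221, 2.221, 0.001]
force: [0.0, 0.2, -2.7]
opening: 0.0211
gripper_force: 44.9
```

Call:
apply_moves(
  delta_pos=[
    [4.5,-0.5,0],
    [4.5,-0.5,0],
    [4.5,-0.5,0],
    [4.5,-0.5,0],
    [3,-0.5,0],
    [1.5,-0.5,0],
    [0,0,0],
    [0,0,0],
  ],
  twist=[0,0,0,0,0,0,0,0],
)

```text
t: 8.82
tool_pos: [0.5199, 0.0196, 0.2498]
orientation: [2.222, 2.22, -0.0]
force: [0.2, -0.8, -3.0]
opening: 0.0209
gripper_force: 44.9
```

Run:
```python
from h import *
import pickle
s=st();c=cam('wrist');save(c,'w4.png');pickle.dump(c,open('w4.pkl','wb'))
for X in[(.471,.094,.07),(.499,.173,.07),(.584,.188,.07),(.555,.108,.044)]:print(np.round(proj(c,X)))
```

```text
{'t': 8.825, 'tool_pos': [0.52, 0.02, 0.25], 'orientation': [2.222, 2.22, -0.0], 'force': [0.219, -0.833, -3.015], 'opening': 0.021, 'gripper_force': 44.934, 'q': [-0.06, -0.101, 1.645, -0.001, 1.597, -0.06]}
[276. 121.]
[298.  48.]
[375.  33.]
[345. 109.]
```

View pics/w4.png

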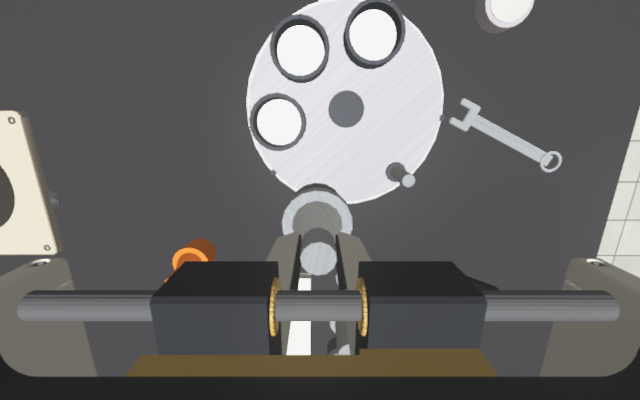

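The wrist view shows the hub at (346,109), the sleeves at (278,122), (300,50) and (374,35), and the post top at (408,181). The held stud top is at (319,258).

```bash
cat > nest.py <<'E'
from h import *
def nests(c,guess):
    f=np.asarray(c['frame']);g=cv2.cvtColor(f,cv2.COLOR_RGB2GRAY);out={}
    for n,X in guess.items():
        z=X[2]; u,v=proj(c,X)
        if not(0<=u<640 and 0<=v<400): continue
        dark=n in('hub',)
        m=((g<140) if dark else (g>200)).astype(np.uint8)
        k,l,s,cen=cv2.connectedComponentsWithStats(m)
        i=l[int(v),int(u)]
        if i==0: print(n,'miss');continue
        cn=max(cv2.findContours((l==i).astype(np.uint8),0,cv2.CHAIN_APPROX_NONE)[0],key=cv2.contourArea)
        e=cv2.fitEllipse(cn);P=[plane(c,*p[0],z)[:2] for p in cn]
        (x,y),r=cv2.minEnclosingCircle(np.float32(P)*1000)
        out[n]=(e[0],np.array([x,y])/1000,r,s[i,4]);print(n,np.round(e[0],1),'circle',round(x,1),round(y,1),'r',round(r,1),'ell->',plane(c,*e[0],z)[:2].round(4),s[i,4])
    return out
E
python3 - <<'E'
from nest import *
import pickle
c=pickle.load(open('w4.pkl','rb'))
o=nests(c,{'hub':(.555,.108,.046),'A':(.471,.094,.07),'B':(.499,.173,.07),'C':(.584,.188,.07)})
for q in circ(c,319,258,18)[:2]:print('stud',np.round(q,1),plane(c,q[0],q[1],.278).round(4))
for q in circ(c,408,181,7)[:2]:print('post',np.round(q,1),plane(c,q[0],q[1],.104).round(4))
m=cv2.cvtColor(c['frame'],cv2.COLOR_RGB2GRAY)
E
```

```text
hub [345.8 108.6] circle 555.8 108.6 r 21.9 ell-> [0.5559 0.109 ] 976
A [278.8 121.6] circle 474.2 92.9 r 26.6 ell-> [0.4741 0.0935] 1606
B [300.  50.] circle 501.1 169.3 r 26.7 ell-> [0.5009 0.1707] 1894
C [372.8  34.3] circle 580.9 184.8 r 26.5 ell-> [0.5816 0.1863] 1895
stud [318. 256.  19.] [0.5208 0.0209 0.278 ]
stud [318.2 261.2  19.4] [0.5209 0.0176 0.278 ]
post [407.8 179.8   6.8] [0.6232 0.0296 0.104 ]
post [410.5 166.    6.6] [0.6249 0.0453 0.104 ]
```

Call:
apply_moves(
  delta_pos=[
    [2.5,-1.7,1],
    [2.5,-1.5,2],
    [2.3,-1.5,2.0],
    [0,0,2],
    [0,0,1.5],
    [0,0,0],
    [0,0,0],
  ],
  twist=[0,0,0,0,0,0,0],
)

```text
t: 9.75
tool_pos: [0.4734, 0.0931, 0.1653]
orientation: [2.222, 2.22, 0.001]
force: [1.0, -1.1, -2.9]
opening: 0.0208
gripper_force: 44.9
```

Run:
```python
from nest import *
import pickle
s=st();c=cam('wrist');pickle.dump(c,open('w5.pkl','wb'));c4=pickle.load(open('w4.pkl','rb'))
G={'hub':(.5558,.1088,.046),'B':(.5003,.1725,.07),'C':(.5832,.1887,.07)}
o=nests(c,G);o4=nests(c4,G)
for n in G:
    if n in o:print(n,tri([(c,*o[n][0]),(c4,*o4[n][0])]).round(4))
# what of the sleeve A around the holder, and the held flange
u,v=proj(c,(.473,.0925,.07));print(u,v,proj(c,(s['tool_pos'][0],s['tool_pos'][1],.042+s['tool_pos'][2]-.0693)))
cv2.imwrite('pics/w5.png',cv2.resize(cv2.cvtColor(c['frame'],cv2.COLOR_RGB2BGR)[60:280,150:470],(800,550)))
```

```text
{'t': 9.75, 'tool_pos': [0.473, 0.093, 0.165], 'orientation': [2.222, 2.22, 0.001], 'force': [0.982, -1.067, -2.901], 'opening': 0.021, 'gripper_force': 44.93, 'q': [0.088, -0.17, 1.862, -0.0, 1.449, 0.089]}
hub [396.2 180. ] circle 556.4 108.0 r 23.1 ell-> [0.5562 0.1083] 1451
B [344.5 114.7] circle 498.5 172.6 r 26.1 ell-> [0.4984 0.1733] 2709
C [435.5  96.7] circle 577.6 187.5 r 26.0 ell-> [0.5792 0.1886] 2606
hub [345.8 108.6] circle 555.8 108.6 r 21.9 ell-> [0.5559 0.109 ] 976
B [300.  50.] circle 501.1 169.3 r 26.7 ell-> [0.5009 0.1707] 1894
C [372.8  34.3] circle 580.9 184.8 r 26.5 ell-> [0.5816 0.1863] 1895
hub [0.5556 0.1089 0.0485]
B [0.4999 0.1737 0.055 ]
C [0.5837 0.1894 0.0581]
316.6515061288627 200.77292553429243 (np.float64(316.8762713405854), np.float64(224.16850092131295))
```

View pics/w5.png

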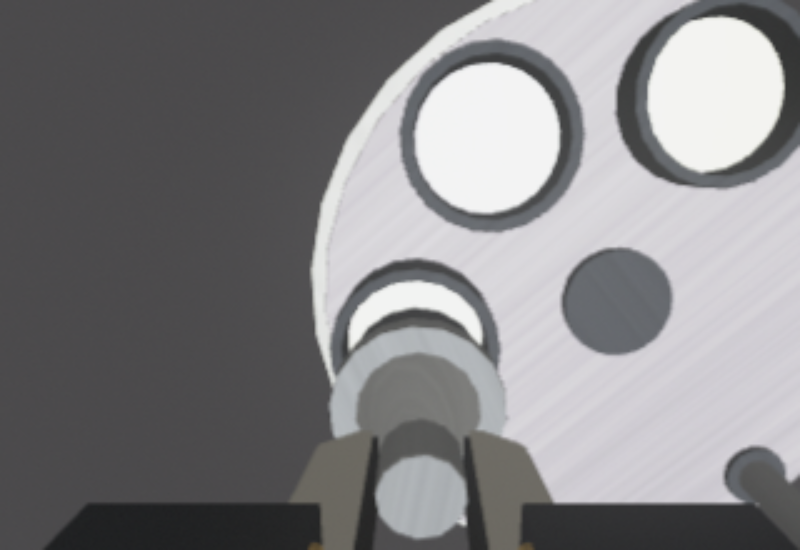

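The view shows the sleeve A rim centred at crop x≈416 and the held flange at 418, so they line up within about 1 mm. B and C triangulate to (0.500,0.174) and (0.584,0.189). I'll lower it in now.

Call:
apply_moves(
  delta_pos=[
    [0,-0.15,1.0],
    [0,0,1.0],
    [0,0,1.0],
    [0,0,0.7],
    [0,0,0.5],
    [0,0,0.3],
    [0,0,0],
    [0,0,0],
  ],
  twist=[0,0,0,0,0,0,0,0],
)

```text
t: 10.8
tool_pos: [0.4714, 0.0937, 0.1206]
orientation: [2.221, 2.221, 0.001]
force: [-4.0, -0.8, 6.2]
opening: 0.0212
gripper_force: 45.1
```

Call:
apply_moves(
  delta_pos=[
    [0,0,0.2],
    [0,0,0.2],
    [0,0,0.2],
    [0,0,0],
  ],
  twist=[0,0,0,0],
)

```text
t: 11.3
tool_pos: [0.4717, 0.0937, 0.1155]
orientation: [2.221, 2.221, 0.001]
force: [-7.3, -1.7, 11.3]
opening: 0.0211
gripper_force: 45.2
```

Call:
apply_moves(
  delta_pos=[
    [0,-0.1,0.2],
    [0,0,0.2],
    [0,0,0.2],
    [0,0,0],
  ],
  twist=[0,0,0,0],
)

```text
t: 11.8
tool_pos: [0.474, 0.094, 0.1148]
orientation: [2.217, 2.218, 0.01]
force: [-14.2, -1.7, 42.9]
opening: 0.0212
gripper_force: 45.8
```

Call:
apply_moves(
  delta_pos=[
    [0,0,-0.3],
    [0,0,-0.2],
    [0,0,0],
    [0,0,0],
  ],
  twist=[0,0,0,0],
)

```text
t: 12.3
tool_pos: [0.4723, 0.0938, 0.1152]
orientation: [2.219, 2.219, 0.006]
force: [-2.9, -0.1, 11.8]
opening: 0.0211
gripper_force: 44.8
```

Call:
apply_moves(
  delta_pos=[
    [0,0,0],
    [0,0,0],
    [0,0,-1],
    [0,0,-2.0],
    [0,0,-4.0],
    [-1,0,-4.0],
    [0,0,0],
    [0,0,0],
  ],
  twist=[0,0,0,0,0,0,0,0],
  gripper=4,
)

```text
t: 13.3
tool_pos: [0.4702, 0.0836, 0.2224]
orientation: [-2.222, -2.221, -0.0]
force: [-0.2, 0.2, -0.3]
opening: 0.0397
gripper_force: 0.0
```

Run:
```python
from nest import *
import pickle
s=st();c=cam('wrist');pickle.dump(c,open('w6.pkl','wb'));S=cam('scene')
u,v=proj(c,(.4718,.0931,.142));ps=[proj(c,(.4718,.0931,z)) for z in(.142,.086,.070)];print(np.round(ps,1))
u,v=map(int,ps[1]);print(u,v)
f=lambda i,x,y,w,h,W,H:cv2.resize(cv2.cvtColor(i['frame'],cv2.COLOR_RGB2BGR)[y:y+h,x:x+w],(W,H),interpolation=cv2.INTER_CUBIC)
v0=max(v-75,0);cv2.imwrite('pics/w6.png',np.hstack([f(c,u-100,v0,200,150,400,300),f(S,295,140,80,60,400,300)]));print(u-100,v0)
for r in(14,16,18):
  for q in circ(c,*ps[0],r)[:1]:print('stud',np.round(q,1),plane(c,q[0],q[1],.142).round(4))
for q in circ(c,*ps[1],27)[:2]:print('fl',np.round(q,1),plane(c,q[0],q[1],.086).round(4))
```

```text
{'t': 13.3, 'tool_pos': [0.47, 0.084, 0.222], 'orientation': [-2.222, -2.221, -0.0], 'force': [-0.228, 0.187, -0.323], 'opening': 0.04, 'gripper_force': 0.0, 'q': [0.069, -0.213, 1.795, 0.0, 1.559, 0.069]}
[[318.8 194.6]
 [318.7 182.1]
 [318.6 179.2]]
318 182
218 107
stud [316.8 182.   16.6] [0.4699 0.1049 0.142 ]
stud [316.8 182.   16.6] [0.4699 0.1049 0.142 ]
stud [316.8 182.   16.6] [0.4699 0.1049 0.142 ]
fl [317.  181.   24.2] [0.4699 0.0943 0.086 ]
fl [318.5 178.8  28.5] [0.4716 0.0968 0.086 ]
```

View pics/w6.png

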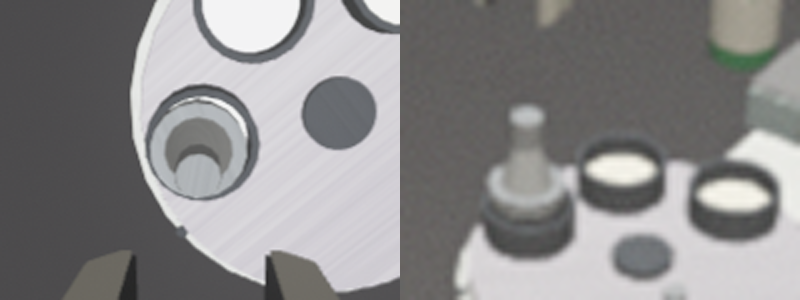

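Holder 1 sits inside ring A with its flange centred at about crop (200,145), slightly off to one side. It took 43 N, so it was driven. Next is h2, with a look before gripping.

Call:
apply_moves(
  delta_pos=[
    [-4.7,1.1,0],
    [-4.7,1.1,0],
    [-4.7,1.1,0],
    [-4.7,1.1,0],
    [-4.7,1.1,0],
    [-4.7,1.1,0],
    [-4.7,1.2,0],
    [-4.7,1.2,0],
  ],
  twist=[0,0,0,0,0,0,0,0],
)

```text
t: 14.4
tool_pos: [0.5599, -0.2933, 0.2207]
orientation: [-2.219, -2.22, 0.001]
force: [0.7, 0.1, 1.1]
opening: 0.0399
gripper_force: 0.0
```

```bash
cat > look.py <<'E'
from nest import *
def look(c,x,y,base=0.):
    zt,zf=.098+base,.042+base
    for n,z,r0 in(('top',zt,.011),('fl',zf,.027)):
        X=np.array([x,y,z]);u,v=proj(c,X);d=(c['R']@X+c['t'])[2];r=c['f']*r0/d
        for q in circ(c,u,v,r)[:2]:print(n,np.round((u,v,r)),np.round(q,1),plane(c,q[0],q[1],z)[:2].round(4))
E
python3 - <<'E'
from look import *
s=st();c=cam('wrist');save(c,'w7.png');look(c,.5598,-.2956);look(c,.577,-.135)
E
```

```text
{'t': 14.4, 'tool_pos': [0.56, -0.293, 0.221], 'orientation': [-2.219, -2.22, 0.001], 'force': [0.694, 0.099, 1.106], 'opening': 0.04, 'gripper_force': 0.0, 'q': [-0.564, 0.214, 1.371, 0.0, 1.559, -0.564]}
fl [318. 184.  21.] [314.2 188.   25.2] [ 0.5556 -0.3002]
fl [318. 184.  21.] [318.5 187.8  21.1] [ 0.561  -0.2999]
top [336.  27.  12.] [332.8  42.5  14.6] [ 0.5743 -0.1477]
fl [333.  43.  24.] [330.2  41.2  24.2] [ 0.574  -0.1333]
fl [333.  43.  24.] [331.   49.   23.3] [ 0.5749 -0.1411]
```

Call:
apply_moves(
  delta_pos=[
    [-0.25,0,3.0],
    [0,0,4.0],
    [0,0,4.0],
    [0,0,2.5],
    [0,0,1.5],
    [0,0,0.1],
    [0,0,0],
  ],
  twist=[0,0,0,0,0,0,0],
)

```text
t: 15.32
tool_pos: [0.5609, -0.2952, 0.0726]
orientation: [2.22, 2.221, 0.001]
force: [0.7, -0.5, 0.8]
opening: 0.0403
gripper_force: 0.0
```

Call:
apply_moves(
  delta_pos=[
    [0,0,0],
    [0,0,0],
    [0,0,0],
    [0,0,0],
  ],
  twist=[0,0,0,0],
  gripper=0.5,
)

```text
t: 15.82
tool_pos: [0.5605, -0.2953, 0.0725]
orientation: [2.221, 2.221, -0.0]
force: [-2.4, 0.3, 5.7]
opening: 0.0206
gripper_force: 45.0
```

Call:
apply_moves(
  delta_pos=[
    [0,0,-2.0],
    [0,0,-5.0],
    [0,0,-5.0],
    [0,0,-5.0],
    [3.7,-0.5,-1],
    [4.6,-0.6,0],
    [4.6,-0.6,0],
    [4.6,-0.6,0],
  ],
  twist=[0,0,0,0,0,0,0,0],
)

```text
t: 16.82
tool_pos: [0.5366, -0.1183, 0.2521]
orientation: [-2.221, -2.221, -0.0]
force: [-0.7, -0.0, -3.3]
opening: 0.0208
gripper_force: 45.0
```

Call:
apply_moves(
  delta_pos=[
    [4.6,-0.6,0],
    [4.6,-0.6,0],
    [4.6,-0.6,0],
    [4.6,-0.6,0],
    [4.6,-0.6,0],
    [4.6,-0.6,0],
    [2,-0.4,0],
    [0,0,0],
  ],
  twist=[0,0,0,0,0,0,0,0],
)

```text
t: 17.82
tool_pos: [0.4965, 0.1776, 0.252]
orientation: [-2.218, -2.224, -0.0]
force: [0.4, -0.7, -4.3]
opening: 0.0206
gripper_force: 45.0
```

Call:
apply_moves(
  delta_pos=[
    [-0.4,0.25,2],
    [0,0,3],
    [0,0,2.5],
    [0,0,0.7],
    [0,0,0],
    [0,0,0],
  ],
  twist=[0,0,0,0,0,0],
)

```text
t: 18.58
tool_pos: [0.5006, 0.172, 0.1708]
orientation: [2.221, 2.22, 0.003]
force: [-0.1, 1.0, -4.0]
opening: 0.0211
gripper_force: 45.0
```

Run:
```python
from look import *
import pickle
s=st();c=cam('wrist');pickle.dump(c,open('w8.pkl','wb'))
p=s['tool_pos'];b=p[2]-.0725;look(c,p[0],p[1],b)
nests(c,{'C':(.5837,.1894,.07)})
cv2.imwrite('pics/w8.png',cv2.resize(cv2.cvtColor(c['frame'],cv2.COLOR_RGB2BGR)[120:280,200:440],(480,320)))
```

```text
{'t': 18.575, 'tool_pos': [0.501, 0.172, 0.171], 'orientation': [2.221, 2.22, 0.003], 'force': [-0.147, 1.03, -4.01], 'opening': 0.021, 'gripper_force': 44.955, 'q': [0.234, -0.043, 1.734, -0.0, 1.449, 0.235]}
top [317. 256.  19.] [318.  257.5  18.2] [0.5014 0.1709]
top [317. 256.  19.] [319.5 261.8  22.2] [0.5022 0.1682]
fl [317. 223.  35.] [316.5 192.8  31.5] [0.5004 0.1956]
fl [317. 223.  35.] [317.  225.2  35.9] [0.5007 0.1699]
C [398.  179.1] circle 578.9 191.8 r 26.1 ell-> [0.5802 0.1917] 2034
```

View pics/w8.png

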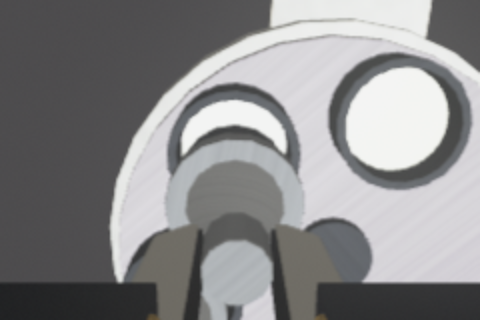

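The ring is centred at crop x≈233 and the holder at 236, so I'll shift about 1.4 mm in −x and lower.

Call:
apply_moves(
  delta_pos=[
    [0.1,-0.15,1.0],
    [0,0,1.0],
    [0,0,1.0],
    [0,0,0.8],
    [0,0,0.5],
    [0,0,0.2],
    [0,0,0],
    [0,0,0],
  ],
  twist=[0,0,0,0,0,0,0,0],
)

```text
t: 19.62
tool_pos: [0.499, 0.1735, 0.1257]
orientation: [2.221, 2.221, 0.003]
force: [-1.5, -0.2, 4.5]
opening: 0.0207
gripper_force: 45.0
```

Call:
apply_moves(
  delta_pos=[
    [0,0,0.2],
    [0,0,0.2],
    [0,0,0.2],
    [0,0,0],
  ],
  twist=[0,0,0,0],
)

```text
t: 20.12
tool_pos: [0.4991, 0.1735, 0.1199]
orientation: [2.221, 2.221, 0.003]
force: [-1.7, 0.3, 6.5]
opening: 0.0208
gripper_force: 45.0
```

Call:
apply_moves(
  delta_pos=[
    [0,0,0.2],
    [0,0,0.2],
    [0,0,0],
  ],
  twist=[0,0,0],
)

```text
t: 20.5
tool_pos: [0.5003, 0.1742, 0.1181]
orientation: [2.22, 2.22, 0.008]
force: [-4.8, 2.5, 18.6]
opening: 0.0213
gripper_force: 45.1
```

Call:
apply_moves(
  delta_pos=[
    [0,0,0.1],
    [0,0,0.1],
    [0,0,0],
  ],
  twist=[0,0,0],
)

```text
t: 20.88
tool_pos: [0.5013, 0.1747, 0.1179]
orientation: [2.219, 2.219, 0.012]
force: [-7.3, 2.8, 28.8]
opening: 0.0211
gripper_force: 45.2
```

Call:
apply_moves(
  delta_pos=[
    [0,0,-0.3],
    [0,0,-0.1],
    [0,0,0],
  ],
  twist=[0,0,0],
)

```text
t: 21.25
tool_pos: [0.4994, 0.1736, 0.1181]
orientation: [2.22, 2.221, 0.004]
force: [-1.6, 2.3, 7.9]
opening: 0.021
gripper_force: 45.0
```

Call:
apply_moves(
  delta_pos=[
    [0,0,0],
    [0,0,0],
    [0,0,-1],
    [0,0,-4.0],
    [0,0,-5.0],
    [-4.5,1.0,-1],
    [-4.5,1.0,0],
    [-4.5,1.0,0],
  ],
  twist=[0,0,0,0,0,0,0,0],
  gripper=4,
)

```text
t: 22.25
tool_pos: [0.5287, 0.0368, 0.2276]
orientation: [2.22, 2.221, 0.001]
force: [0.5, -0.5, 0.4]
opening: 0.04
gripper_force: 0.0
```

Call:
apply_moves(
  delta_pos=[
    [-4.5,1.0,0],
    [-4.5,1.0,0],
    [-4.5,1.2,0],
    [-4,1.3,0],
    [0,0,0],
    [0,0,0],
  ],
  twist=[0,0,0,0,0,0],
)

```text
t: 23.0
tool_pos: [0.5731, -0.1366, 0.2267]
orientation: [-2.222, -2.221, -0.0]
force: [-0.3, 0.2, -0.3]
opening: 0.0399
gripper_force: 0.0
```

Run:
```python
from look import *
s=st();c=cam('wrist');save(c,'w9.png');look(c,.577,-.135)
cv2.imwrite('pics/w9c.png',cv2.cvtColor(c['frame'],cv2.COLOR_RGB2BGR)[:300,150:500])
```

```text
{'t': 23.0, 'tool_pos': [0.573, -0.137, 0.227], 'orientation': [-2.222, -2.221, -0.0], 'force': [-0.255, 0.238, -0.262], 'opening': 0.04, 'gripper_force': 0.0, 'q': [-0.321, 0.094, 1.492, 0.0, 1.555, -0.321]}
fl [320. 180.  21.] [354.  178.2  20.3] [ 0.6198 -0.1323]
fl [320. 180.  21.] [356.  179.8  22.6] [ 0.6224 -0.1342]
```

View pics/w9c.png

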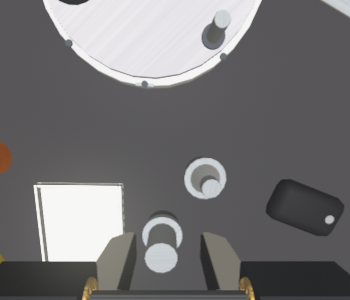

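The last holder was knocked: its flange is now at full-frame (356,179) and its stud at (361,188), about 45 mm further in x. The chuck is at (311,258).

Run:
```python
from look import *
s=st();c=cam('wrist');look(c,.621,-.133)
for z,u,v in((.098,361,188),(.042,356,179)):print(plane(c,u,v,z))
```

```text
{'t': 23.05, 'tool_pos': [0.573, -0.136, 0.227], 'orientation': [-2.221, -2.222, -0.0], 'force': [0.816, -0.041, 0.293], 'opening': 0.04, 'gripper_force': 0.0, 'q': [-0.32, 0.094, 1.493, 0.0, 1.555, -0.321]}
top [361. 189.  10.] [360.8 188.8   9.2] [ 0.6205 -0.1324]
top [361. 189.  10.] [352.5 179.8  12.4] [ 0.6112 -0.1224]
fl [355. 179.  21.] [355.  178.5  20.9] [ 0.6212 -0.1321]
fl [355. 179.  21.] [357.  176.2  18.1] [ 0.6236 -0.1292]
[ 0.62076178 -0.13155893  0.098     ]
[ 0.62246721 -0.13273141  0.042     ]
```

Upright at (0.621, −0.132). Going there.

Call:
apply_moves(
  delta_pos=[
    [0.4,2.4,1.0],
    [0,2.4,2.0],
    [0,0,4.0],
    [0,0,4.0],
    [0,0,3.0],
    [0,0,1.3],
    [0,0,0.4],
    [0,0,0],
  ],
  twist=[0,0,0,0,0,0,0,0],
)

```text
t: 24.1
tool_pos: [0.6221, -0.1328, 0.0709]
orientation: [2.22, 2.221, 0.001]
force: [0.4, -0.6, -0.3]
opening: 0.0404
gripper_force: 0.0
```

Call:
apply_moves(
  delta_pos=[
    [0,0,0],
    [0,0,0],
    [0,0,0],
    [0,0,0],
  ],
  twist=[0,0,0,0],
  gripper=0.5,
)

```text
t: 24.6
tool_pos: [0.6215, -0.1331, 0.0704]
orientation: [2.221, 2.221, 0.0]
force: [-1.8, 0.6, 4.7]
opening: 0.0211
gripper_force: 45.0
```

Call:
apply_moves(
  delta_pos=[
    [0,0,-2.0],
    [0,0,-5.0],
    [0,0,-5.0],
    [2,0,-3.5],
    [4,-0.5,0],
    [4.4,-0.5,0],
    [4.4,-0.5,0],
    [4.4,-0.5,0],
  ],
  twist=[0,0,0,0,0,0,0,0],
)

```text
t: 25.6
tool_pos: [0.6008, 0.0605, 0.2253]
orientation: [2.222, 2.221, 0.0]
force: [0.0, 0.2, -3.1]
opening: 0.021
gripper_force: 44.9
```

Call:
apply_moves(
  delta_pos=[
    [4.4,-0.5,0],
    [4.4,-0.5,0],
    [3.2,-0.5,0],
    [1,-0.3,2.0],
    [0,0,3],
    [0,0,1],
    [0,0,0],
    [0,0,0],
  ],
  twist=[0,0,0,0,0,0,0,0],
)

```text
t: 26.6
tool_pos: [0.5841, 0.1888, 0.1659]
orientation: [2.222, 2.22, 0.002]
force: [0.1, 0.8, -4.1]
opening: 0.0211
gripper_force: 44.9
```

Run:
```python
from look import *
s=st();c=cam('wrist')
p=s['tool_pos'];b=p[2]-.0705;look(c,p[0],p[1],b)
print(proj(c,(.583,.189,.07)),proj(c,(.583,.189,.044)))
g=cv2.cvtColor(c['frame'],cv2.COLOR_RGB2GRAY)
cv2.imwrite('pics/w10.png',cv2.resize(cv2.cvtColor(c['frame'],cv2.COLOR_RGB2BGR)[120:280,200:440],(480,320)))
```

```text
{'t': 26.6, 'tool_pos': [0.584, 0.189, 0.166], 'orientation': [2.222, 2.22, 0.002], 'force': [0.094, 0.784, -4.062], 'opening': 0.021, 'gripper_force': 44.946, 'q': [0.229, 0.187, 1.502, -0.0, 1.451, 0.23]}
top [317. 257.  19.] [318.  258.   18.6] [0.5848 0.1884]
top [317. 257.  19.] [320.  256.2  16.2] [0.586  0.1895]
fl [317. 224.  36.] [316.8 193.8  31. ] [0.5841 0.2121]
fl [317. 224.  36.] [317.2 224.5  36. ] [0.5844 0.1881]
(np.float64(315.894755187387), np.float64(199.7945322986798)) (np.float64(316.02184027844396), np.float64(193.35302295445067))
```

View pics/w10.png

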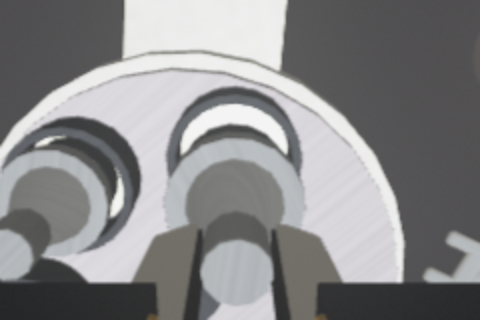

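Ring and holder are aligned within about 1 mm. I'll lower and press.

Call:
apply_moves(
  delta_pos=[
    [0,-0.1,1.0],
    [0,0,1.0],
    [0,0,1.0],
    [0,0,0.7],
    [0,0,0.5],
    [0,0,0.3],
    [0,0,0.2],
    [0,0,0],
  ],
  twist=[0,0,0,0,0,0,0,0],
)

```text
t: 27.65
tool_pos: [0.5837, 0.1891, 0.1199]
orientation: [2.22, 2.22, 0.004]
force: [-2.5, -1.4, 6.8]
opening: 0.0206
gripper_force: 45.0
```

Call:
apply_moves(
  delta_pos=[
    [0,0,0.2],
    [0,0,0.2],
    [0,0,0.2],
    [0,0,0],
  ],
  twist=[0,0,0,0],
)

```text
t: 28.15
tool_pos: [0.585, 0.1891, 0.1161]
orientation: [2.219, 2.218, 0.008]
force: [-3.3, -3.9, 17.5]
opening: 0.0213
gripper_force: 45.1
```

Call:
apply_moves(
  delta_pos=[
    [0,0,0.15],
    [0,0,0.15],
    [0,0,0],
  ],
  twist=[0,0,0],
)

```text
t: 28.52
tool_pos: [0.5866, 0.1891, 0.1159]
orientation: [2.217, 2.216, 0.012]
force: [-6.2, -5.8, 29.0]
opening: 0.021
gripper_force: 45.2
```

Call:
apply_moves(
  delta_pos=[
    [0,0,-0.35],
    [0,0,-0.15],
    [0,0,0],
  ],
  twist=[0,0,0],
)

```text
t: 28.9
tool_pos: [0.584, 0.1893, 0.1161]
orientation: [2.22, 2.22, 0.005]
force: [-2.1, -1.3, 9.9]
opening: 0.0211
gripper_force: 45.0
```

Call:
apply_moves(
  delta_pos=[
    [0,0,0],
    [0,0,0],
    [0,0,-1],
    [0,0,-4.0],
    [0,0,-4.0],
    [-3,0,-2],
    [-3,0,0],
    [0,0,0],
  ],
  twist=[0,0,0,0,0,0,0,0],
  gripper=4,
)

```text
t: 29.9
tool_pos: [0.5827, 0.1275, 0.2246]
orientation: [2.223, 2.218, 0.001]
force: [-0.8, 0.2, -0.2]
opening: 0.04
gripper_force: 0.0
```

Run:
```python
from look import *
import pickle
s=st();c=cam('wrist');S=cam('scene');T=cam('side');pickle.dump((c,S,T),open('w11.pkl','wb'))
f=lambda i,x,y,w,h,W,H:cv2.resize(cv2.cvtColor(i['frame'],cv2.COLOR_RGB2BGR)[y:y+h,x:x+w],(W,H),interpolation=cv2.INTER_CUBIC)
cv2.imwrite('pics/x11.png',np.vstack([f(c,160,0,320,240,800,300)[:, :],np.hstack([f(S,305,140,80,60,400,300),f(T,255,200,80,60,400,300)])]))
for n,(x,y) in dict(A=(.471,.0935),B=(.499,.1735),C=(.583,.189)).items():
    print(n);look(c,x,y,.044)
```

```text
{'t': 29.9, 'tool_pos': [0.583, 0.128, 0.225], 'orientation': [2.223, 2.218, 0.001], 'force': [-0.803, 0.161, -0.171], 'opening': 0.04, 'gripper_force': 0.0, 'q': [0.13, 0.113, 1.476, -0.0, 1.551, 0.132]}
A
top [202. 238.  11.] [201.2 236.   12. ] [0.4704 0.0953]
top [202. 238.  11.] [199.  240.5  12.4] [0.4677 0.0906]
fl [221. 219.  23.] [229.2 211.5  27.7] [0.4816 0.1023]
fl [221. 219.  23.] [222.8 219.2  27.2] [0.4733 0.0929]
B
top [223. 155.  12.] [219.5 157.2  13.3] [0.4954 0.1712]
top [223. 155.  12.] [225.8 155.2  13.8] [0.5011 0.173 ]
fl [240. 149.  25.] [246.5 146.8  29.4] [0.5066 0.1756]
fl [240. 149.  25.] [243.8 146.8  30. ] [0.5036 0.1756]
C
top [317. 137.  12.] [315.5 135.   12.1] [0.5816 0.1904]
top [317. 137.  12.] [313.2 132.   15.4] [0.5796 0.193 ]
fl [317. 134.  25.] [318.5 132.2  30.6] [0.5844 0.1906]
fl [317. 134.  25.] [315.8 131.5  25.4] [0.5815 0.1914]
```

View pics/x11.png

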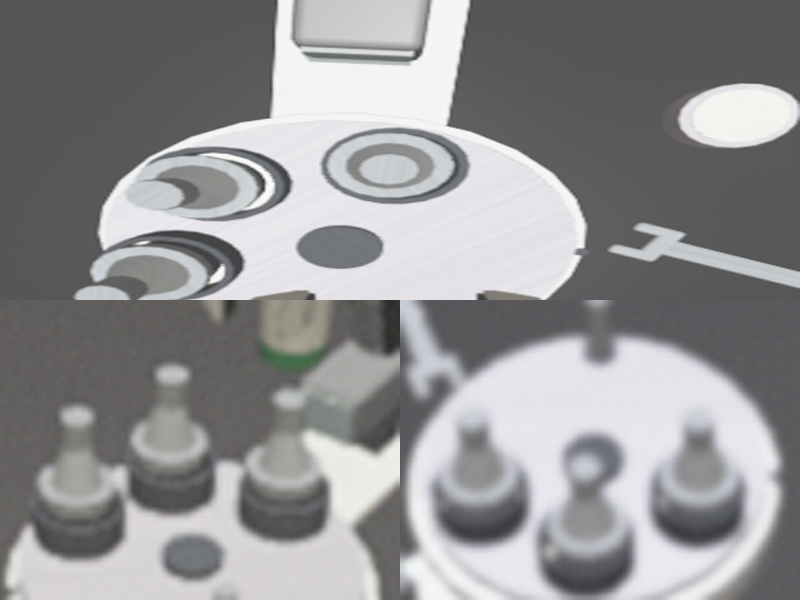

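All three seated alike: press height minus grip height was 45.4 to 45.5 mm each time under 29–43 N, against about 52 mm if still proud. Next I'll move over the post.

Call:
apply_moves(
  delta_pos=[
    [-4,1.5,0],
    [-4,1.5,0],
    [-1.85,1.1,0],
    [0,0,0],
    [0,0,0],
    [0,0,0],
    [0,0,0],
    [0,0,0],
  ],
  twist=[0,0,-0.14,-0.14,-0.14,-0.14,-0.15,0],
)

```text
t: 31.05
tool_pos: [0.6231, 0.0317, 0.2231]
orientation: [-1.31, -2.855, 0.0]
force: [-0.2, 0.1, 0.1]
opening: 0.0397
gripper_force: 0.0
```

Run:
```python
from look import *
s=st();c=cam('wrist');save(c,'w12.png')
print(Ro.from_rotvec(s['orientation']).as_matrix().round(3).tolist())
X=np.array([.6235,.029,.104]);u,v=proj(c,X);r=c['f']*.008/(c['R']@X+c['t'])[2];print(u,v,r)
for q in circ(c,u,v,r,30)[:3]:print(np.round(q,1),plane(c,q[0],q[1],.104).round(4))
cv2.imwrite('pics/w12c.png',cv2.cvtColor(c['frame'],cv2.COLOR_RGB2BGR)[:300,120:520])
```

```text
{'t': 31.05, 'tool_pos': [0.623, 0.032, 0.223], 'orientation': [-1.31, -2.855, 0.0], 'force': [-0.15, 0.114, 0.059], 'opening': 0.04, 'gripper_force': 0.0, 'q': [-0.032, 0.19, 1.394, 0.0, 1.558, -0.742]}
[[-0.652, 0.758, -0.001], [0.758, 0.652, 0.0], [0.001, -0.0, -1.0]]
316.11567040018895 195.8115951953003 7.529474208640601
[316.2 195.    7.6] [0.623  0.0298 0.104 ]
[316.8 183.    9.1] [0.615 0.04  0.104]
[316.2 197.8   8.5] [0.625  0.0275 0.104 ]
```

View pics/w12c.png

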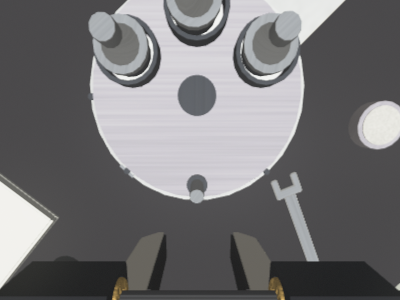

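The post top is at (316,195), straight ahead of the jaws, giving (0.623,0.030). Descending and gripping.

Call:
apply_moves(
  delta_pos=[
    [-0.15,-0.15,3],
    [0,0,4],
    [0,0,4],
    [0,0,2.5],
    [0,0,1.2],
    [0,0,0.1],
    [0,0,0],
  ],
  twist=[0,0,0,0,0,0,0],
)

```text
t: 31.98
tool_pos: [0.6241, 0.0286, 0.077]
orientation: [1.311, 2.853, 0.001]
force: [0.7, -0.1, -0.0]
opening: 0.0401
gripper_force: 0.0
```

Call:
apply_moves(
  delta_pos=[
    [0,0,0],
    [0,0,0],
    [0,0,0],
    [0,0,0],
  ],
  twist=[0,0,0,0],
  gripper=0.5,
  squeeze=30,
)

```text
t: 32.48
tool_pos: [0.6234, 0.0285, 0.076]
orientation: [1.311, 2.854, 0.001]
force: [0.3, -0.6, 2.6]
opening: 0.0153
gripper_force: 30.0
```

Call:
apply_moves(
  delta_pos=[
    [0.02,-0.69,0],
    [0.02,-0.69,0],
    [0.02,-0.69,0],
    [0.02,-0.69,0],
    [0.02,-0.69,0],
    [0.02,-0.69,0],
    [0.02,-0.69,0],
    [0.02,-0.69,0],
  ],
  twist=[0.065,0.065,0.065,0.065,0.065,0.065,0.066,0.066],
)

```text
t: 33.48
tool_pos: [0.5737, 0.0048, 0.076]
orientation: [-2.006, -2.418, -0.0]
force: [-3.6, 2.3, 4.6]
opening: 0.0153
gripper_force: 30.0
```

Call:
apply_moves(
  delta_pos=[
    [0.02,-0.69,0],
    [0.02,-0.69,0],
    [0.02,-0.69,0],
    [0.02,-0.69,0],
    [0,0,0],
    [0,0,0],
  ],
  twist=[0.065,0.065,0.066,0.066,0,0],
)

```text
t: 34.22
tool_pos: [0.547, 0.0033, 0.0759]
orientation: [2.301, 2.139, 0.002]
force: [0.0, 3.9, 4.3]
opening: 0.0157
gripper_force: 30.0
```

Run:
```python
from look import *
s=st();d=s['tool_pos'][:2]-np.array([.5556,.1089]);print(np.hypot(*d),np.degrees(np.arctan2(d[1],d[0])))
print(Ro.from_rotvec(s['orientation']).as_matrix().round(3).tolist(),totool(s['force'])/100)
```

```text
{'t': 34.225, 'tool_pos': [0.547, 0.003, 0.076], 'orientation': [2.301, 2.139, 0.002], 'force': [0.046, 3.875, 4.344], 'opening': 0.016, 'gripper_force': 30.001, 'q': [-0.088, 0.09, 1.778, 0.001, 1.272, -0.016]}
0.10591717469797124 -94.67144810336181
[[0.073, 0.997, 0.001], [0.997, -0.073, 0.001], [0.001, 0.001, -1.0]] [ 3.87094634 -0.23153025 -4.34193574]
```

Call:
apply_moves(
  delta_pos=[
    [0,0,0],
    [0,0,0],
    [0,0,-1],
    [0,0,-4],
    [0,0,-5],
    [0,0,-5],
    [0,0,-4],
    [2,0,-1],
  ],
  twist=[0,0,0,0,0,0,0,0],
  gripper=4,
)

```text
t: 35.22
tool_pos: [0.5496, 0.0222, 0.2798]
orientation: [2.301, 2.132, 0.006]
force: [0.2, 0.5, -0.5]
opening: 0.0401
gripper_force: 0.0
```

Call:
apply_moves(
  delta_pos=[
    [4,0,0],
    [4,0,0],
    [4,0,0],
    [4,0,0],
    [3,0,0],
    [1,0,0],
    [0,0,0],
    [0,0,0],
  ],
  twist=[0,0,0,0,0,0,0,0],
  gripper=9.3,
)

```text
t: 36.22
tool_pos: [0.5627, 0.2214, 0.2753]
orientation: [2.303, 2.137, -0.001]
force: [0.0, 0.7, -0.7]
opening: 0.0931
gripper_force: 0.0
```

Run:
```python
from look import *
import pickle
s=st();c=cam('wrist');save(c,'w13.png');pickle.dump(c,open('w13.pkl','wb'))
```

```text
{'t': 36.225, 'tool_pos': [0.563, 0.221, 0.275], 'orientation': [2.303, 2.137, -0.001], 'force': [0.006, 0.682, -0.716], 'opening': 0.093, 'gripper_force': 0.0, 'q': [0.29, 0.126, 1.371, -0.0, 1.645, 0.365]}
```

View pics/w13.png

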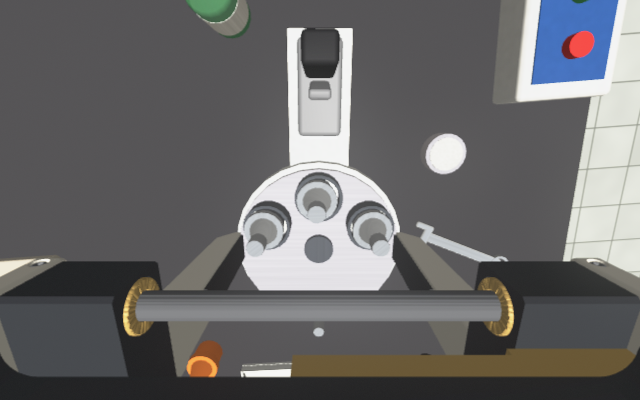

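This wrist view, with the table in the reading detent, shows the black grip at (320,52), the trigger at (320,90), the oil bottle at (222,10) and the gauge at (445,153). I have now viewed 16 pictures against the limit of 14, so I'll view no more and go on with numbers only.

Run:
```python
from look import *
import pickle
c=pickle.load(open('w13.pkl','rb'));g=cv2.cvtColor(c['frame'],cv2.COLOR_RGB2GRAY)
print([(v,int(g[v,320])) for v in range(22,106,2)])
print([(u,int(g[45,u])) for u in range(292,350,3)],[(u,int(g[66,u])) for u in range(292,350,3)])
print('row90',[(u,int(g[90,u])) for u in range(298,344,2)])
# notch of blob: widths per row
for v in range(26,82,4):
    r=np.where(g[v,290:350]<75)[0]; print(v,(r.min()+290,r.max()+290) if len(r) else None,end=' ')
```

```text
[(22, 86), (24, 86), (26, 87), (28, 92), (30, 53), (32, 63), (34, 68), (36, 69), (38, 70), (40, 70), (42, 71), (44, 72), (46, 73), (48, 73), (50, 75), (52, 75), (54, 76), (56, 77), (58, 78), (60, 70), (62, 59), (64, 51), (66, 44), (68, 42), (70, 44), (72, 45), (74, 45), (76, 47), (78, 187), (80, 171), (82, 102), (84, 102), (86, 103), (88, 104), (90, 175), (92, 205), (94, 197), (96, 183), (98, 144), (100, 196), (102, 212), (104, 212)]
[(292, 245), (295, 245), (298, 144), (301, 59), (304, 62), (307, 72), (310, 72), (313, 73), (316, 72), (319, 73), (322, 72), (325, 73), (328, 73), (331, 72), (334, 71), (337, 54), (340, 155), (343, 233), (346, 245), (349, 245)] [(292, 245), (295, 245), (298, 138), (301, 195), (304, 42), (307, 43), (310, 42), (313, 43), (316, 42), (319, 42), (322, 43), (325, 42), (328, 43), (331, 42), (334, 43), (337, 161), (340, 165), (343, 245), (346, 245), (349, 245)]
row90 [(298, 146), (300, 175), (302, 203), (304, 207), (306, 208), (308, 167), (310, 159), (312, 176), (314, 175), (316, 175), (318, 175), (320, 175), (322, 175), (324, 174), (326, 174), (328, 169), (330, 153), (332, 212), (334, 212), (336, 212), (338, 189), (340, 147), (342, 240)]
26 None 30 (np.int64(305), np.int64(335)) 34 (np.int64(302), np.int64(338)) 38 (np.int64(301), np.int64(338)) 42 (np.int64(301), np.int64(338)) 46 (np.int64(301), np.int64(338)) 50 (np.int64(302), np.int64(338)) 54 (np.int64(302), np.int64(338)) 58 (np.int64(302), np.int64(338)) 62 (np.int64(302), np.int64(337)) 66 (np.int64(304), np.int64(336)) 70 (np.int64(305), np.int64(334)) 74 (np.int64(306), np.int64(333)) 78 None
```

Run:
```python
from look import *
import pickle
c=pickle.load(open('w13.pkl','rb'))
for v in(30,46,62):print('grip',v,plane(c,319.8,v,.178).round(4))
print('w',(plane(c,338.5,46,.178)-plane(c,301,46,.178)).round(4))
for z in(.158,.165):print('trig',[plane(c,319.8,v,z)[:2].round(4).tolist() for v in(82,90,98)])
ax=np.array([.5556,.1089]);g=plane(c,319.8,46,.178)[:2]-ax;print(np.hypot(*g),np.degrees(np.arctan2(g[1],g[0])))
s=st();p=s['tool_pos'];M=Ro.from_rotvec(s['orientation']).as_matrix();print(M.round(3).tolist())
# table angle from hub and middle stud top
for n,u,v,z in(('studB',317,214,.142),('studA',256,248,.142),('studC',381,248,.142)):
    q=circ(c,u,v,9)
    if q: print(n,np.round(q[0],1),plane(c,*q[0][:2],z)[:2].round(4))
print(nests(c,{'hub':(.5556,.1089,.046)}) and '')
```

```text
grip 30 [0.5763 0.3697 0.178 ]
grip 46 [0.5754 0.3576 0.178 ]
grip 62 [0.5745 0.345  0.178 ]
w [ 0.0321 -0.0024  0.    ]
trig [[0.5736, 0.3312], [0.573, 0.3241], [0.5725, 0.3169]]
trig [[0.5735, 0.3304], [0.573, 0.3235], [0.5724, 0.3165]]
0.24943982081835647 85.44979043722303
{'t': 36.275, 'tool_pos': [0.563, 0.221, 0.276], 'orientation': [2.303, 2.136, -0.0], 'force': [-0.199, -0.612, 0.765], 'opening': 0.093, 'gripper_force': 0.0, 'q': [0.29, 0.126, 1.371, -0.0, 1.645, 0.365]}
[[0.075, 0.997, -0.0], [0.997, -0.075, -0.0], [-0.0, -0.0, -1.0]]
studB [316.2 215.    9.4] [0.5595 0.1935]
studA [253.8 250.5  10.2] [0.4828 0.1552]
studC [381.2 249.2   9.6] [0.6323 0.1455]
hub [318.2 248.2] circle 555.0 107.4 r 23.0 ell-> [0.5553 0.1078] 614
```

Call:
apply_moves(
  delta_pos=[
    [0,0,0],
    [0,0,0],
    [0,0,0],
    [0,0,0],
    [0,0,0],
    [0,0,0],
    [0,0,0],
    [0,0,0],
  ],
  twist=[-0.17,-0.17,-0.17,-0.17,-0.17,-0.17,-0.17,-0.17],
)

```text
t: 37.28
tool_pos: [0.563, 0.2211, 0.2757]
orientation: [0.44, 3.11, 0.0]
force: [-0.5, 0.2, 0.1]
opening: 0.0927
gripper_force: 0.0
```

Call:
apply_moves(
  delta_pos=[
    [0,0,0],
    [0,0,0],
    [-0.2,4,0],
    [0,4,0],
    [0,3,0],
    [0,1.8,0],
    [0,0,0],
    [0,0,0],
  ],
  twist=[-0.15,-0.06,0,0,0,0,0,0],
)

```text
t: 38.28
tool_pos: [0.5746, 0.3486, 0.2757]
orientation: [0.119, 3.139, -0.001]
force: [-1.3, -0.1, -0.5]
opening: 0.093
gripper_force: 0.0
```

Run:
```python
from look import *
import pickle
s=st();c=cam('wrist');pickle.dump(c,open('w14.pkl','wb'))
print(Ro.from_rotvec(s['orientation']).as_matrix().round(3).tolist(), totool(np.array([.5748,.3496,.13])-s['tool_pos']).round(2))
g=cv2.cvtColor(c['frame'],cv2.COLOR_RGB2GRAY)
P=[proj(c,(.5754,.3576,.178)),proj(c,(.5754+.075*.015,.3576+.015,.178)),proj(c,(.5754-.0011,.3576-.015,.178)),proj(c,(.573,.32,.158))];print(np.round(P,1))
v=int(P[0][1]);print([(u,int(g[v,u])) for u in range(int(P[0][0])-60,int(P[0][0])+70,3)])
u=int(P[0][0]);print([(w,int(g[w,u])) for w in range(max(v-50,0),min(v+50,400),3)])
```

```text
{'t': 38.275, 'tool_pos': [0.575, 0.349, 0.276], 'orientation': [0.119, 3.139, -0.001], 'force': [-1.26, -0.072, -0.524], 'opening': 0.093, 'gripper_force': 0.0, 'q': [0.469, 0.312, 1.157, -0.0, 1.673, -1.026]}
[[-0.997, 0.076, 0.0], [0.076, 0.997, -0.0], [-0.0, -0.0, -1.0]] [-1.000e-02  1.100e-01  1.457e+01]
[[327.2 198.9]
 [342.5 198.9]
 [312.  198.9]
 [291.  194.3]]
[(267, 180), (270, 184), (273, 184), (276, 184), (279, 184), (282, 184), (285, 184), (288, 167), (291, 192), (294, 179), (297, 99), (300, 99), (303, 179), (306, 185), (309, 185), (312, 142), (315, 67), (318, 81), (321, 81), (324, 80), (327, 81), (330, 81), (333, 80), (336, 79), (339, 70), (342, 139), (345, 171), (348, 212), (351, 231), (354, 231), (357, 233), (360, 235), (363, 93), (366, 94), (369, 93), (372, 94), (375, 93), (378, 92), (381, 92), (384, 92), (387, 91), (390, 92), (393, 90), (396, 91)]
[(148, 245), (151, 245), (154, 245), (157, 235), (160, 90), (163, 165), (166, 213), (169, 126), (172, 62), (175, 61), (178, 61), (181, 61), (184, 70), (187, 86), (190, 85), (193, 84), (196, 83), (199, 80), (202, 78), (205, 76), (208, 73), (211, 68), (214, 86), (217, 92), (220, 92), (223, 91), (226, 90), (229, 91), (232, 91), (235, 90), (238, 90), (241, 90), (244, 89), (247, 89)]
```

The grip's top face lies where predicted, so the pose is good to about 1 mm. Descending over the grip and squeezing.

Call:
apply_moves(
  delta_pos=[
    [0,0.1,3],
    [0,0,4],
    [0,0,4],
    [0,0,2],
    [0,0,1.5],
    [0,0,0],
    [0,0,0],
  ],
  twist=[0,0,0,0,0,0,0],
)

```text
t: 39.2
tool_pos: [0.5754, 0.3512, 0.1324]
orientation: [0.117, 3.137, 0.002]
force: [0.2, -0.9, 0.2]
opening: 0.093
gripper_force: 0.0
```

Call:
apply_moves(
  delta_pos=[
    [0,0,0],
    [0,0,0],
    [0,0,0],
    [0,0,0],
    [0,0,0],
    [0,0,0],
    [0,0,0],
    [0,0,0],
  ],
  twist=[0,0,0,0,0,0,0,0],
  gripper=4,
  squeeze=20,
)

```text
t: 40.2
tool_pos: [0.575, 0.351, 0.1311]
orientation: [0.118, 3.138, 0.001]
force: [2.8, -0.3, 3.9]
opening: 0.0436
gripper_force: 20.0
```

Call:
apply_moves(
  delta_pos=[
    [0,0,0],
    [0,0,0],
    [0,0,0],
    [0,0,0],
    [0,0,0],
    [0,0,0],
    [0,0,0],
  ],
  twist=[0,0,0,0,0,0,0],
  gripper=9.3,
)

```text
t: 41.08
tool_pos: [0.5744, 0.351, 0.1307]
orientation: [0.117, 3.139, 0.0]
force: [0.0, 0.7, 0.3]
opening: 0.0931
gripper_force: 0.0
```

Call:
apply_moves(
  delta_pos=[
    [0,0,-2],
    [0,0,-4],
    [0,0,-4],
    [0,0,-4],
    [0,-3,-1],
    [0,-4,0],
    [0,-4,0],
    [0,-4,0],
  ],
  twist=[0,0,0,0,0,0,0,0],
)

```text
t: 42.08
tool_pos: [0.5632, 0.2001, 0.2826]
orientation: [0.117, 3.137, 0.001]
force: [0.8, -0.3, -0.3]
opening: 0.0931
gripper_force: 0.0
```

Call:
apply_moves(
  delta_pos=[
    [0,-4,0],
    [0,-4,0],
    [0,-4,0],
    [0,-4,0],
    [0,-3.5,0],
    [0,0,0],
    [0,0,0],
    [0,0,0],
  ],
  twist=[0,0,0.16,0.16,0.16,0.16,0.16,0.16,0.16,0.16],
  gripper=4,
)

```text
$.twist: bad value
```

Call:
apply_moves(
  delta_pos=[
    [0,-4,0],
    [0,-4,0],
    [0,-4,0],
    [0,-4,0],
    [0.1,-3.7,0],
    [0,0,0],
    [0,0,0],
    [0,0,0],
  ],
  twist=[0,0,0,0,0.17,0.17,0.17,0.17],
  gripper=4,
)

```text
t: 43.08
tool_pos: [0.5477, 0.0046, 0.2825]
orientation: [1.166, 2.915, 0.001]
force: [0.2, -0.4, 0.4]
opening: 0.0402
gripper_force: 0.0
```

Call:
apply_moves(
  delta_pos=[
    [0,0,0],
    [0,0,0],
    [0,0,1],
    [0,0,2],
    [0,0,2],
    [0,0,0],
    [0,0,0],
  ],
  twist=[0.18,0.18,0.18,0.18,0.17,0,0],
)

```text
t: 43.95
tool_pos: [0.548, 0.0048, 0.2323]
orientation: [2.297, 2.141, 0.002]
force: [-0.3, -0.2, 0.3]
opening: 0.0395
gripper_force: 0.0
```

Run:
```python
from look import *
s=st();c=cam('wrist');save(c,'w15.png')
print(Ro.from_rotvec(s['orientation']).as_matrix().round(3).tolist())
X=np.array([.5477,.0042,.104]);u,v=proj(c,X);r=c['f']*.008/(c['R']@X+c['t'])[2];print(u,v,r)
for q in circ(c,u,v,r,30)[:3]:
    P=plane(c,q[0],q[1],.104);print(np.round(q,1),P.round(4),totool(P-s['tool_pos']).round(2))
```

```text
{'t': 43.95, 'tool_pos': [0.548, 0.005, 0.232], 'orientation': [2.297, 2.141, 0.002], 'force': [-0.31, -0.17, 0.306], 'opening': 0.04, 'gripper_force': 0.0, 'q': [-0.085, -0.022, 1.601, 0.0, 1.561, -0.015]}
[[0.07, 0.998, 0.002], [0.998, -0.07, -0.0], [-0.0, 0.002, -1.0]]
316.72187302105345 192.66568194042807 7.324835424222758
[316.8 192.8   6.4] [0.5477 0.0041 0.104 ] [-0.07 -0.05 12.83]
[317.2 180.5   8.6] [0.5492 0.0177 0.104 ] [ 1.29  0.   12.83]
[313.5 180.2   6.5] [0.5452 0.0182 0.104 ] [ 1.32 -0.4  12.83]
```

Call:
apply_moves(
  delta_pos=[
    [-0.05,-0.05,3],
    [0,0,4],
    [0,0,4],
    [0,0,3],
    [0,0,1.6],
    [0,0,0],
    [0,0,0],
  ],
  twist=[0,0,0,0,0,0,0],
)

```text
t: 44.88
tool_pos: [0.5483, 0.0043, 0.0764]
orientation: [2.3, 2.137, 0.003]
force: [0.7, 0.4, 0.4]
opening: 0.04
gripper_force: 0.0
```

Call:
apply_moves(
  delta_pos=[
    [0,0,0],
    [0,0,0],
    [0,0,0],
    [0,0,0],
  ],
  twist=[0,0,0,0],
  gripper=0.5,
  squeeze=30,
)

```text
t: 45.38
tool_pos: [0.5472, 0.0044, 0.075]
orientation: [2.302, 2.137, 0.001]
force: [-1.0, -0.4, 3.4]
opening: 0.0148
gripper_force: 30.0
```

Call:
apply_moves(
  delta_pos=[
    [0.02,0.69,0],
    [0.02,0.69,0],
    [0.02,0.69,0],
    [0.02,0.69,0],
    [0.02,0.69,0],
    [0.02,0.69,0],
    [0.02,0.69,0],
    [0.02,0.69,0],
  ],
  twist=[-0.065,-0.065,-0.065,-0.065,-0.066,-0.066,-0.066,-0.066],
)

```text
t: 46.38
tool_pos: [0.6014, 0.0151, 0.075]
orientation: [1.666, 2.663, 0.002]
force: [0.8, 4.4, 2.2]
opening: 0.015
gripper_force: 30.0
```

Call:
apply_moves(
  delta_pos=[
    [0.02,0.69,0],
    [0.02,0.69,0],
    [0.02,0.69,0],
    [0.02,0.69,0],
    [0.02,0.69,0],
    [0.02,0.69,0],
    [0.02,0.69,0],
    [0.02,0.69,0],
  ],
  twist=[-0.065,-0.065,-0.065,-0.065,-0.066,-0.066,-0.066,-0.066],
)

```text
t: 47.38
tool_pos: [0.6412, 0.0499, 0.075]
orientation: [-0.92, -3.002, 0.001]
force: [-7.4, -0.4, 9.6]
opening: 0.0153
gripper_force: 30.0
```

Call:
apply_moves(
  delta_pos=[
    [0.02,0.69,0],
    [0.02,0.69,0],
    [0.02,0.69,0],
    [0.02,0.69,0],
    [0.02,0.69,0],
    [0.02,0.69,0],
    [0.02,0.69,0],
    [0.02,0.69,0],
  ],
  twist=[-0.065,-0.065,-0.065,-0.065,-0.066,-0.066,-0.066,-0.066],
)

```text
t: 48.38
tool_pos: [0.659, 0.1019, 0.075]
orientation: [-0.11, -3.137, 0.0]
force: [-9.9, -1.1, 10.5]
opening: 0.0152
gripper_force: 30.0
```

Call:
apply_moves(
  delta_pos=[
    [0,0,0],
    [0,0,0],
    [0,0,0],
  ],
  twist=[0,0,0],
)

```text
t: 48.75
tool_pos: [0.659, 0.1016, 0.075]
orientation: [-0.114, -3.137, 0.0]
force: [-8.9, -0.2, 9.6]
opening: 0.0149
gripper_force: 30.0
```

Run:
```python
from look import *
s=st();d=s['tool_pos'][:2]-np.array([.5556,.1089]);print(np.hypot(*d),np.degrees(np.arctan2(d[1],d[0])))
print(Ro.from_rotvec(s['orientation']).as_matrix().round(3).tolist(),totool(s['force'])/100)
```

```text
{'t': 48.75, 'tool_pos': [0.659, 0.102, 0.075], 'orientation': [-0.114, -3.137, 0.0], 'force': [-8.902, -0.238, 9.641], 'opening': 0.015, 'gripper_force': 30.002, 'q': [0.076, 0.401, 1.415, 0.0, 1.328, -1.423]}
0.10365258352976972 -4.05968872112782
[[-0.997, 0.072, -0.003], [0.072, 0.997, 0.0], [0.003, -0.0, -1.0]] [ 8.88853369 -0.88377926 -9.61604576]
```

Call:
apply_moves(
  delta_pos=[
    [0,0,0],
    [0,0,0],
    [0,0,-1],
    [0,0,-4],
    [0,0,-5],
    [0,0,-5],
    [0,0,-2.5],
    [4,0,0],
  ],
  twist=[0,0,0,0,0,0,-0.07,0],
  gripper=4,
)

```text
t: 49.75
tool_pos: [0.6228, 0.1012, 0.2529]
orientation: [0.004, 3.136, 0.001]
force: [-0.3, -0.6, 1.2]
opening: 0.0399
gripper_force: 0.0
```

Call:
apply_moves(
  delta_pos=[
    [4,0,0],
    [4,0,0],
    [3,0,0],
    [1,0,0],
    [0,0,0],
    [0,0,0],
  ],
  twist=[0,0,0,0,0,0],
)

```text
t: 50.5
tool_pos: [0.5012, 0.1017, 0.2497]
orientation: [0.005, 3.141, 0.0]
force: [0.7, -0.2, -0.1]
opening: 0.0396
gripper_force: 0.0
```

Run:
```python
from look import *
import pickle
s=st();c=cam('wrist');save(c,'w16.png');pickle.dump(c,open('w16.pkl','wb'))
print(Ro.from_rotvec(s['orientation']).as_matrix().round(3).tolist(),(-c['R'].T@c['t']).round(3))
nests(c,{'hub':(.5556,.1089,.046)})
for n,(x,y) in dict(n1=(.4705,.1149),n116=(.5182,.1856),n236=(.5079,.0382)).items():print(n);look(c,x,y,.044)
```

```text
{'t': 50.5, 'tool_pos': [0.501, 0.102, 0.25], 'orientation': [0.005, 3.141, 0.0], 'force': [0.705, -0.25, -0.074], 'opening': 0.04, 'gripper_force': 0.0, 'q': [0.1, -0.126, 1.668, -0.0, 1.598, -1.468]}
[[-1.0, 0.003, 0.0], [0.003, 1.0, 0.0], [-0.0, 0.0, -1.0]] [0.426 0.102 0.427]
hub [323.  216.7] circle 556.2 108.5 r 23.3 ell-> [0.5559 0.1084] 797
n1
top [331. 166.  11.] [329.2 164.8  10.2] [0.469  0.1128]
top [331. 166.  11.] [330.8 167.   12.8] [0.4712 0.1143]
fl [329. 159.  23.] [328.8 156.8  27.1] [0.4679 0.1143]
fl [329. 159.  23.] [326.  156.8  24.2] [0.4679 0.1111]
n116
top [399. 212.  11.] [399.  211.   10.1] [0.5173 0.1855]
top [399. 212.  11.] [400.2 213.2  12.8] [0.5198 0.187 ]
fl [387. 198.  22.] [381.  192.8  26.2] [0.5118 0.1783]
fl [387. 198.  22.] [387.2 198.5  23.2] [0.5191 0.1864]
n236
top [256. 203.  11.] [254.5 201.8  10.8] [0.5068 0.0363]
top [256. 203.  11.] [259.8 186.8  10.7] [0.4911 0.0426]
fl [266. 190.  22.] [268.5 184.5  27.3] [0.501  0.0417]
fl [266. 190.  22.] [263.8 189.8  23.2] [0.5075 0.0356]
```

Call:
apply_moves(
  delta_pos=[
    [-0.6,-3.3,0],
    [0,-3.2,1],
    [0,0,4],
    [0,0,4],
    [0,0,3],
    [0,0,1.4],
    [0,0,0],
    [0,0,0],
  ],
  twist=[0,0,0,0,0,0,0,0],
)

```text
t: 51.55
tool_pos: [0.5073, 0.0367, 0.117]
orientation: [0.004, 3.14, -0.0]
force: [-0.3, -0.6, -0.2]
opening: 0.0399
gripper_force: 0.0
```

Call:
apply_moves(
  delta_pos=[
    [0,0,0],
    [0,0,0],
    [0,0,0],
    [0,0,0],
  ],
  twist=[0,0,0,0],
  gripper=0.5,
  squeeze=50,
)

```text
t: 52.05
tool_pos: [0.5068, 0.0369, 0.1163]
orientation: [0.004, 3.14, 0.0]
force: [0.2, 1.4, 4.4]
opening: 0.0208
gripper_force: 50.0
```

Call:
apply_moves(
  delta_pos=[
    [0,0,-0.5],
    [0,0,-1],
    [0,0,-2],
    [0,0,-3],
    [0,0,-3],
    [0,0,-3],
    [0,0,0],
  ],
  twist=[0,0,0,0,0,0,0],
)

```text
t: 52.92
tool_pos: [0.5077, 0.0366, 0.2435]
orientation: [0.004, 3.136, -0.0]
force: [0.3, -0.4, -4.1]
opening: 0.0213
gripper_force: 50.0
```

Call:
apply_moves(
  delta_pos=[
    [0.5,-3,0],
    [0.7,-4.5,0],
    [0.7,-4.5,0],
    [0.7,-4.5,0],
    [0.7,-4.5,0],
    [0.7,-4.5,0],
    [0.7,-4.5,0],
    [0.7,-4.5,0],
  ],
  twist=[0,0,0,0,0,0,0,0],
)

```text
t: 53.92
tool_pos: [0.45, -0.309, 0.2384]
orientation: [-0.005, -3.14, -0.003]
force: [0.9, 0.1, -3.0]
opening: 0.0207
gripper_force: 50.0
```

Call:
apply_moves(
  delta_pos=[
    [0.4,-3.3,2],
    [0,0,3],
    [0,0,3],
    [0,0,3],
    [0,0,2.5],
    [0,0,1.5],
    [0,0,0],
    [0,0,0],
  ],
  twist=[0,0,0,0,0,0,0,0],
)

```text
t: 54.92
tool_pos: [0.4476, -0.3415, 0.0914]
orientation: [0.004, 3.141, -0.001]
force: [0.1, -1.1, -3.0]
opening: 0.0211
gripper_force: 50.0
```

Call:
apply_moves(
  delta_pos=[
    [0,0,0.7],
    [0,0,0.5],
    [0,0,0.25],
    [0,0,0.15],
    [0,0,0],
  ],
  twist=[0,0,0,0,0],
)

```text
t: 55.55
tool_pos: [0.4472, -0.3412, 0.0747]
orientation: [0.004, 3.141, -0.0]
force: [-0.5, 0.1, -2.6]
opening: 0.021
gripper_force: 50.0
```

Call:
apply_moves(
  delta_pos=[
    [0,0,0.1],
    [0,0,0.1],
    [0,0,0],
  ],
  twist=[0,0,0],
)

```text
t: 55.92
tool_pos: [0.448, -0.3416, 0.0746]
orientation: [0.004, 3.14, -0.002]
force: [-2.2, 4.3, 9.9]
opening: 0.0208
gripper_force: 50.0
```

Call:
apply_moves(
  delta_pos=[
    [0,0,-0.1],
    [0,0,0],
    [0,0,0],
    [0,0,-1],
    [0,0,-4],
    [0,0,-5],
    [0,0,-5],
    [0,3,0],
  ],
  twist=[0,0,0,0,0,0,0,0],
  gripper=4,
)

```text
t: 56.92
tool_pos: [0.4492, -0.3139, 0.2301]
orientation: [0.007, 3.134, -0.011]
force: [0.3, 0.5, -0.5]
opening: 0.0403
gripper_force: 0.0
```

Call:
apply_moves(
  delta_pos=[
    [-0.3,4.7,0],
    [-0.3,4.7,0],
    [-0.3,4.7,0],
    [-0.3,4.7,0],
    [-0.3,4.7,0],
    [-0.3,4.7,0],
    [-0.3,4.7,0],
    [-0.1,4.7,0],
  ],
  twist=[0,0,0,0,0,0,0,0],
)

```text
t: 57.92
tool_pos: [0.4703, 0.0664, 0.2244]
orientation: [0.005, 3.14, 0.0]
force: [1.2, 0.3, 0.1]
opening: 0.0403
gripper_force: 0.0
```

Call:
apply_moves(
  delta_pos=[
    [0,4.7,0],
    [0,0.2,0],
    [0,0,0],
    [0,0,0],
  ],
  twist=[0,0,0,0],
)

```text
t: 58.42
tool_pos: [0.4705, 0.1127, 0.2237]
orientation: [0.006, 3.141, -0.001]
force: [0.0, 0.1, 0.1]
opening: 0.04
gripper_force: 0.0
```

Run:
```python
from look import *
s=st();c=cam('wrist');look(c,.470,.1133,.044);print();look(c,.5175,.1857,.044)
print(totool(np.array([.470,.1138,.1165])-s['tool_pos']).round(2))
```

```text
{'t': 58.425, 'tool_pos': [0.471, 0.113, 0.224], 'orientation': [0.006, 3.141, -0.001], 'force': [0.012, 0.058, 0.072], 'opening': 0.04, 'gripper_force': 0.0, 'q': [0.129, -0.195, 1.777, -0.0, 1.559, -1.437]}
top [319. 203.  12.] [318.2 202.5  11.2] [0.4698 0.1128]
top [319. 203.  12.] [310.2 196.   14.4] [0.4635 0.1054]
fl [319. 189.  24.] [319.5 184.8  28.9] [0.4652 0.1143]
fl [319. 189.  24.] [316.8 187.5  24.9] [0.4683 0.1112]

top [393. 249.  11.] [393.  250.8  12.1] [0.5193 0.1859]
top [393. 249.  11.] [392.8 226.8  12. ] [0.4943 0.184 ]
fl [381. 228.  23.] [375.  220.2  26.9] [0.5074 0.1783]
fl [381. 228.  23.] [381.  229.8  23.8] [0.5192 0.1859]
[ 0.05  0.11 10.72]
```

Call:
apply_moves(
  delta_pos=[
    [0,0.05,3],
    [0,0,4],
    [0,0,2.5],
    [0,0,1.2],
    [0,0,0],
    [0,0,0],
  ],
  twist=[0,0,0,0,0,0],
)

```text
t: 59.22
tool_pos: [0.4714, 0.1142, 0.118]
orientation: [0.005, 3.14, 0.0]
force: [0.6, 0.3, 0.8]
opening: 0.0402
gripper_force: 0.0
```

Call:
apply_moves(
  delta_pos=[
    [0,0,0],
    [0,0,0],
    [0,0,0],
    [0,0,0],
  ],
  twist=[0,0,0,0],
  gripper=0.5,
)

```text
t: 59.72
tool_pos: [0.4709, 0.1144, 0.1171]
orientation: [0.004, 3.14, 0.0]
force: [0.8, -0.3, 3.4]
opening: 0.0209
gripper_force: 50.0
```

Call:
apply_moves(
  delta_pos=[
    [0,0,-0.5],
    [0,0,-1],
    [0,0,-2],
    [0,0,-3],
    [0,0,-3],
    [0,0,-3],
    [0,0,0],
  ],
  twist=[0,0,0,0,0,0,0],
)

```text
t: 60.6
tool_pos: [0.4719, 0.1146, 0.2444]
orientation: [0.004, 3.137, 0.001]
force: [0.4, 0.2, -3.4]
opening: 0.0209
gripper_force: 50.0
```

Call:
apply_moves(
  delta_pos=[
    [0.3,-3,0],
    [0.3,-4.5,0],
    [0.3,-4.5,0],
    [0.3,-4.5,0],
    [0.3,-4.5,0],
    [0.3,-4.5,0],
    [0.3,-4.5,0],
    [0.2,-4.5,0],
  ],
  twist=[0,0,0,0,0,0,0,0],
)

```text
t: 61.6
tool_pos: [0.4454, -0.2316, 0.2395]
orientation: [-0.005, -3.14, -0.002]
force: [0.2, -0.3, -4.6]
opening: 0.0212
gripper_force: 50.0
```

Call:
apply_moves(
  delta_pos=[
    [0,-3.6,2],
    [0,0,3],
    [0,0,3],
    [0,0,3],
    [0,0,2.5],
    [0,0,1.5],
    [0,0,0],
    [0,0,0],
  ],
  twist=[0,0,0,0,0,0,0,0],
)

```text
t: 62.6
tool_pos: [0.4468, -0.267, 0.0924]
orientation: [0.004, 3.141, -0.001]
force: [0.4, -0.7, -3.5]
opening: 0.0207
gripper_force: 50.0
```

Call:
apply_moves(
  delta_pos=[
    [0,0,0.7],
    [0,0,0.4],
    [0,0,0.2],
    [0,0,0.1],
    [0,0,0],
  ],
  twist=[0,0,0,0,0],
)

```text
t: 63.22
tool_pos: [0.4463, -0.2666, 0.0775]
orientation: [0.004, 3.142, 0.0]
force: [-0.4, 0.2, -4.7]
opening: 0.021
gripper_force: 50.0
```

Call:
apply_moves(
  delta_pos=[
    [0,0,0.1],
    [0,0,0.1],
    [0,0,0.1],
    [0,0,0],
  ],
  twist=[0,0,0,0],
)

```text
t: 63.72
tool_pos: [0.4467, -0.267, 0.0753]
orientation: [0.004, 3.141, -0.001]
force: [-0.9, 0.0, 3.8]
opening: 0.0209
gripper_force: 50.0
```

Call:
apply_moves(
  delta_pos=[
    [0,0,0],
    [0,0,0],
    [0,0,0],
    [0,0,-1],
    [0,0,-4],
    [0,0,-5],
    [0,0,-5],
    [0,3,0],
  ],
  twist=[0,0,0,0,0,0,0,0],
  gripper=4,
)

```text
t: 64.72
tool_pos: [0.4487, -0.239, 0.2309]
orientation: [0.008, 3.134, -0.009]
force: [0.1, 0.1, -0.5]
opening: 0.0403
gripper_force: 0.0
```

Call:
apply_moves(
  delta_pos=[
    [-0.9,4.7,0],
    [-0.9,4.7,0],
    [-0.9,4.7,0],
    [-0.9,4.7,0],
    [-0.9,4.7,0],
    [-0.9,4.7,0],
    [-0.9,4.7,0],
    [-0.9,4.7,0],
  ],
  twist=[0,0,0,0,0,0,0,0],
)

```text
t: 65.72
tool_pos: [0.5197, 0.1408, 0.2255]
orientation: [0.004, 3.14, 0.0]
force: [0.6, -1.0, -0.3]
opening: 0.04
gripper_force: 0.0
```

Call:
apply_moves(
  delta_pos=[
    [0,4.4,0],
    [0,0.2,0],
    [0,0,0],
    [0,0,0],
  ],
  twist=[0,0,0,0],
)

```text
t: 66.22
tool_pos: [0.5197, 0.1841, 0.2248]
orientation: [0.006, 3.141, -0.0]
force: [-0.1, 0.3, -0.2]
opening: 0.0402
gripper_force: 0.0
```

Run:
```python
from look import *
s=st();c=cam('wrist');look(c,.5182,.1857,.044)
print(totool(np.array([.5182,.1857,.1165])-s['tool_pos']).round(2))
```

```text
{'t': 66.225, 'tool_pos': [0.52, 0.184, 0.225], 'orientation': [0.006, 3.141, -0.0], 'force': [-0.103, 0.274, -0.219], 'opening': 0.04, 'gripper_force': 0.0, 'q': [0.248, -0.008, 1.601, -0.0, 1.548, -1.319]}
top [320. 201.  12.] [318.8 201.2  11.8] [0.5181 0.1847]
top [320. 201.  12.] [318.8 198.8  12. ] [0.5157 0.1847]
fl [320. 188.  24.] [319.2 184.2  28.4] [0.5141 0.1854]
fl [320. 188.  24.] [318.2 186.8  23.4] [0.5169 0.1842]
[ 0.16  0.16 10.83]
```

Call:
apply_moves(
  delta_pos=[
    [0.15,0.1,3],
    [0,0,4],
    [0,0,2.5],
    [0,0,1.3],
    [0,0,0],
    [0,0,0],
  ],
  twist=[0,0,0,0,0,0],
)

```text
t: 67.03
tool_pos: [0.5191, 0.1862, 0.118]
orientation: [0.005, 3.139, 0.001]
force: [0.1, 0.5, -0.7]
opening: 0.04
gripper_force: 0.0
```

Call:
apply_moves(
  delta_pos=[
    [0,0,0],
    [0,0,0],
    [0,0,0],
    [0,0,0],
  ],
  twist=[0,0,0,0],
  gripper=0.5,
)

```text
t: 67.53
tool_pos: [0.5186, 0.1862, 0.1172]
orientation: [0.004, 3.14, 0.0]
force: [0.3, -1.0, 4.6]
opening: 0.0209
gripper_force: 50.0
```

Call:
apply_moves(
  delta_pos=[
    [0,0,-0.5],
    [0,0,-1],
    [0,0,-2],
    [0,0,-3],
    [0,0,-3],
    [0,0,-3],
    [0,0,0],
  ],
  twist=[0,0,0,0,0,0,0],
)

```text
t: 68.4
tool_pos: [0.52, 0.1868, 0.2458]
orientation: [0.004, 3.135, 0.003]
force: [-0.3, 0.4, -2.8]
opening: 0.0209
gripper_force: 50.0
```

Call:
apply_moves(
  delta_pos=[
    [0.8,-3,0],
    [0.9,-4.5,0],
    [0.9,-4.5,0],
    [0.9,-4.5,0],
    [0.9,-4.5,0],
    [0.9,-4.5,0],
    [0.9,-4.5,0],
    [0.7,-4.5,0],
  ],
  twist=[0,0,0,0,0,0,0,0],
)

```text
t: 69.4
tool_pos: [0.4471, -0.1597, 0.2403]
orientation: [-0.004, -3.14, -0.001]
force: [0.9, 0.3, -3.2]
opening: 0.0211
gripper_force: 50.0
```

Call:
apply_moves(
  delta_pos=[
    [0,-3.5,2],
    [0,0,3],
    [0,0,3],
    [0,0,3],
    [0,0,2.5],
    [0,0,1.5],
    [0,0,0],
    [0,0,0],
  ],
  twist=[0,0,0,0,0,0,0,0],
)

```text
t: 70.4
tool_pos: [0.4486, -0.1939, 0.0925]
orientation: [0.004, 3.14, -0.001]
force: [-0.6, 0.3, -3.3]
opening: 0.0209
gripper_force: 50.0
```

Call:
apply_moves(
  delta_pos=[
    [0,0,0.7],
    [0,0,0.5],
    [0,0,0.25],
    [0,0,0.1],
    [0,0,0],
  ],
  twist=[0,0,0,0,0],
)

```text
t: 71.03
tool_pos: [0.448, -0.1936, 0.076]
orientation: [-0.004, -3.142, -0.0]
force: [-0.7, 0.7, -3.3]
opening: 0.0207
gripper_force: 50.0
```

Call:
apply_moves(
  delta_pos=[
    [0,0,0.1],
    [0,0,0.1],
    [0,0,0],
  ],
  twist=[0,0,0],
)

```text
t: 71.4
tool_pos: [0.4488, -0.1941, 0.0753]
orientation: [0.004, 3.14, -0.002]
force: [-1.6, -0.2, 4.6]
opening: 0.0208
gripper_force: 50.0
```

Call:
apply_moves(
  delta_pos=[
    [0,0,0],
    [0,0,0],
    [0,0,0],
    [0,0,-1],
    [0,0,-4],
    [0,0,-5],
    [0,0,-5],
    [0,0,-4],
  ],
  twist=[0,0,0,0,0,0,0,0],
  gripper=4,
)

```text
t: 72.4
tool_pos: [0.4483, -0.1938, 0.2673]
orientation: [0.004, 3.139, -0.002]
force: [0.2, -0.4, -0.3]
opening: 0.0399
gripper_force: 0.0
```

Call:
apply_moves(
  delta_pos=[
    [4,-4,0],
    [2,-4,0],
    [0,0,0],
    [0,0,0],
  ],
  twist=[0,0,0,0],
)

```text
t: 72.9
tool_pos: [0.3879, -0.2732, 0.2644]
orientation: [0.006, 3.141, 0.0]
force: [0.2, -0.3, 0.2]
opening: 0.0401
gripper_force: 0.0
```

Run:
```python
from look import *
s=st();c=cam('wrist');save(c,'w17.png');S=cam('scene');T=cam('side')
for y in(-.3416,-.267,-.1936):print(y);look(c,.448,y,.004)
# table angle: post via scene & side near loading position
ax=np.array([.5556,.1089])
for n,k in(('scene',S),('side',T)):
    u,v=proj(k,(.6602,.1015,.104)); g=cv2.cvtColor(k['frame'],cv2.COLOR_RGB2GRAY)
    print(n,np.round((u,v)),g[int(v)-6:int(v)+14:2,int(u)-8:int(u)+10:2].tolist())
```

```text
{'t': 72.9, 'tool_pos': [0.388, -0.273, 0.264], 'orientation': [0.006, 3.141, 0.0], 'force': [0.199, -0.255, 0.238], 'opening': 0.04, 'gripper_force': 0.0, 'q': [-0.722, -0.232, 1.735, 0.0, 1.638, -2.289]}
-0.3416
top [264. 231.   9.] [264.8 230.5   8.2] [ 0.4467 -0.3406]
top [264. 231.   9.] [254.8 232.5   8.6] [ 0.4493 -0.3534]
fl [271. 217.  19.] [275.  209.   15.5] [ 0.4357 -0.3352]
fl [271. 217.  19.] [272.2 214.2  18.3] [ 0.4437 -0.3396]
-0.267
top [323. 231.   9.] [322.8 228.8   7.9] [ 0.4446 -0.2675]
top [323. 231.   9.] [322.2 231.2  10.3] [ 0.448  -0.2682]
fl [322. 217.  19.] [321.8 208.   15.4] [ 0.4345 -0.2681]
fl [322. 217.  19.] [322.  214.   17.2] [ 0.4436 -0.2677]
-0.1936
top [381. 231.   9.] [380.8 229.2   7.5] [ 0.4456 -0.1945]
top [381. 231.   9.] [381.2 232.   10. ] [ 0.4493 -0.1937]
fl [373. 217.  19.] [368.5 209.   15.5] [ 0.4363 -0.2009]
fl [373. 217.  19.] [373.8 218.2  20.6] [ 0.4504 -0.1927]
scene [371. 190.] [[212, 211, 211, 211, 209, 215, 233, 197, 121], [212, 211, 212, 210, 210, 209, 201, 117, 98], [211, 212, 210, 210, 210, 209, 213, 166, 101], [211, 210, 209, 204, 200, 204, 211, 208, 135], [210, 211, 209, 162, 175, 181, 212, 213, 195], [208, 208, 209, 132, 129, 168, 213, 213, 216], [209, 209, 210, 130, 129, 190, 212, 212, 229], [209, 209, 204, 123, 127, 190, 211, 213, 224], [209, 209, 198, 125, 128, 195, 214, 211, 221], [208, 210, 166, 124, 127, 198, 213, 200, 231]]
side [272. 205.] [[85, 87, 86, 86, 86, 87, 87, 86, 87], [85, 87, 88, 86, 88, 87, 87, 87, 85], [85, 84, 85, 87, 100, 100, 89, 86, 87], [84, 87, 86, 114, 169, 162, 102, 86, 86], [85, 85, 87, 109, 163, 150, 97, 89, 87], [87, 86, 86, 92, 111, 107, 91, 92, 108], [125, 102, 86, 89, 104, 106, 131, 167, 202], [194, 148, 90, 92, 105, 111, 183, 224, 226], [172, 174, 113, 118, 110, 107, 149, 216, 226], [119, 177, 180, 174, 119, 107, 124, 205, 227]]
```

```bash
python3 -c "
from plant import robot
print(robot.close_job())"
```

```text
the job is handed in; nothing more can be done
None
```

The job is handed in at about 73 s with no verdict returned: my measurements show three holders pressed home, read, and standing upright in the white tray, the table back in its loading detent, and the trigger released — but I viewed 16 pictures against the limit of 14.

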